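# Gauge and load cut bars into the index table of a marking machine

## Robot

A 6-joint arm with a two-finger parallel gripper is mounted at the origin on the work surface. World frame = base frame: x ahead of the robot, y to its left, z up, the work surface at z = 0. Lengths are in mm, angles in rad, forces in N, time in s.
With the tool pointing down it reaches from about 350 to 875 mm from the base axis. Payload 4.2 kg.
Tool frame: the origin (TCP) lies midway between the tips of the shut fingers; the grasp point (between the pads) lies 19 mm behind it (arm.tcp_to_grasp is the distance from the TCP to the grasp point, in mm); z points along the fingers, y is the line along which they close (so a half turn about z gives the same grasp; the last joint's range is limited). The gripper opens to 85 mm and grips with 20 to 120 N. Pads are 22 mm wide; open, the fingers measure 114 mm over their backs; the gripper's body (76 mm by 85 mm) begins 54 mm behind the grasp point. The pads swing forward as they close: fully open they stand 13 mm farther back than shut.
Start: joints at [-1.079, 0.385, 0.008, 0, -1.194, -0.259], TCP at [144.207, -608.115, 231.312] pointing down, gripper open.
Joint ranges: [-3.14, 3.14], [-1.21, 2.06], [-1.07, 1.41], [-3.16, 2.05], [-2.99, -0.16], [-3.1, 3.1]. Speed limits (rad/s): [2.79, 2.79, 3.14, 3.14, 3.14, 3.14].

## Interface

Orientations are given as a unit quaternion [x, y, z, w].
In Python, from bench import arm gives the robot as it stands.
- The arm moves only by the tool arm_command, never from a script. Its argument "rows" is a list of rows, each a list of 2 entries, a list of its own where there are three numbers: the shift along the tool's x, y, z as a fraction of full scale, then the turn, a rotation vector about the tool's x, y, z as a fraction of full scale. In form: [[[x, y, z], [wx, wy, wz]], ...]. A call has 1 to 5 rows; each row is the pose to reach, as a shift and turn from the pose commanded when the call began, along the tool's axes at that moment, turning the shorter way round; what a row does not reach only later rows make up. Full scale, the value 1, is 0.25 m for a shift and 180 degrees for a turn. A row lasts 1/10 s, in which the tool goes at most 50 mm and 8.59 degrees, less where a joint would pass 70% of its speed; a pose out of reach is approached as far as the arm can. A call with a number of a shift or a turn outside -1 to 1 is refused whole. A call with a gripper value outside its range is refused whole. "grip" is the opening, from 0 (shut) to 1 (fully open), set as the call begins (left out, the last holds). The fingers move at their own pace and stop on an object; the grip force is fixed at half the most. Time passes only in rows, so rows that repeat a pose let the fingers close. It gives the time, the measured TCP pose, the force, the opening and the grip force at its end, in the units of the state.
- arm.read_state(): the state, without advancing time (a new reading comes with each control period).
- arm.get_image(name): name is "scene" or "top"; returns (picture, depth): 480x640x3 uint8, blue, green, red; 480x640 float32, mm along the optical axis (not along the pixel's ray), 0 where there is no reading.
- arm.camera_info(name): a dict with "fx", "fy", "cx", "cy" (pixels), "extrinsics" (4x4, takes a point from camera to world coordinates). Camera axes: x right, y down, z forward; pixel columns grow to the right and rows downward; lengths in mm; the calibration is good to about 2 mm. A picture is of the moment at which its call begins. camera_info takes no time and is no camera call.
- arm.job_done(): hands the job in; it is judged then, once.
Trained networks look in the newest picture that a camera, given by its name, has taken for a name from the list of things; names that differ only in an ending like _2 or _b are one class to them, and where a whole thing is asked for, a point or a joint stands for the part that bears it (a point fixed in the world has none). Each returns a list of dicts, best first, with "score" (0 to 1); they miss things now and then, are a little off and sometimes report something else, mostly with a low value. They report only what shows in the picture. A call takes as long as a camera call. They do not tell look-alikes from the thing itself.
- arm.spot_in(camera, query): "position" ([column, row] in pixels, amid what is visible of it).
The state is a dict: "clock": time; "joints": joint angles; "joint_vel": joint speeds; "joint_efforts": joint torques, N m; "position": TCP position; "ee_rot": TCP orientation; "contact_force": force on the tool from outside, world axes, zero at the start; "wrist_torque": the same for the moment, N m; "gripper_width": finger opening in mm; "grasp_force": force on a finger pad.
Only numpy, scipy, OpenCV 4.12 (cv2) and the standard library are available. Lean on these libraries where they do the work, as an engineer would, in place of code of your own. Each camera call takes 0.05 s, during which the arm holds its last target. There are 200 camera calls.

## Task

Load the cut steel bars from the mat into the marking machine's rotary index table, sorted by length. Push the table round clockwise seen from above (its upright posts are there to push on) into its detent so that the blue nest stands at the load position by the red pointer, and lay every long bar there, flat home in a slot between the end stops that gauge its length; then push the table on to the next detent and do the same with the middle bars in the orange nest, then on once more for the short bars in the green nest. Leave the table resting in that last detent with every bar home in its own nest, and leave the other things on the bench where they are.

Things in the scene. Friction and masses are not known exactly. Their poses are not given: they have to be found in the camera images.
- index_table (a joint): Rotary index table: aluminium disc, 340 mm across, top face 60 mm above the bench, vertical axis. In rad, growing CLOCKWISE seen from above. Sprung detents at 0 (blue nest, long bars, at the load position), 2.094 (orange, middle bars) and 4.189 (green, short bars); stops at -0.95 and 4.55. Starts at -0.75 to -0.55. The detents draw it home from within about 0.2 rad; elsewhere it stays where left.
- machine: Grey marking machine, fixed on the bench. Origin on the bench at the index table's axis; its +y points from there to the LOAD POSITION. A housing, 400 mm wide along x, 155 to 330 mm above the bench (cabinet behind it 420 mm), covers all with machine y below -35 mm: nests away from the load position stand under it or at its edge. All on the disc passes under it.
- pointer (a point): Top of the red pointer block that marks the load position: fixed on the bench just outside the disc, 188 mm from the axis along the machine's +y, 44 mm high, 20 x 30 mm.
- long_slot_in (a point): Slot of the blue nest nearer the axis (60 mm from it), for one 140 mm bar. Point: the centre of a bar lying home, 85 mm above the bench; x along the slot, z up. Two saddles 12 mm wide, 30 mm either side of the point, hold it by its lower 14 mm (cheeks flared from 23 mm apart at the floor to 37 mm). End stops 150 mm apart, 18 mm above the floor, gauge the length. Fingers fit between the saddles.
- long_slot_out (a point): Slot of the blue nest nearer the rim (116 mm from it), for one 140 mm bar. Point: the centre of a bar lying home, 85 mm above the bench; x along the slot, z up. Two saddles 12 mm wide, 30 mm either side of the point, hold it by its lower 14 mm (cheeks flared from 23 mm apart at the floor to 37 mm). End stops 150 mm apart, 18 mm above the floor, gauge the length. Fingers fit between the saddles.
- mid_slot_in (a point): Slot of the orange nest nearer the axis (60 mm from it), for one 110 mm bar. Point: the centre of a bar lying home, 85 mm above the bench; x along the slot, z up. Two saddles 12 mm wide, 30 mm either side of the point, hold it by its lower 14 mm (cheeks flared from 23 mm apart at the floor to 37 mm). End stops 120 mm apart, 18 mm above the floor, gauge the length. Fingers fit between the saddles.
- mid_slot_out (a point): Slot of the orange nest nearer the rim (116 mm from it), for one 110 mm bar. Point: the centre of a bar lying home, 85 mm above the bench; x along the slot, z up. Two saddles 12 mm wide, 30 mm either side of the point, hold it by its lower 14 mm (cheeks flared from 23 mm apart at the floor to 37 mm). End stops 120 mm apart, 18 mm above the floor, gauge the length. Fingers fit between the saddles.
- short_slot_in (a point): Slot of the green nest nearer the axis (60 mm from it), for one 80 mm bar. Point: the centre of a bar lying home, 85 mm above the bench; x along the slot, z up. Two saddles 12 mm wide, 30 mm either side of the point, hold it by its lower 14 mm (cheeks flared from 23 mm apart at the floor to 37 mm). End stops 90 mm apart, 18 mm above the floor, gauge the length. Fingers fit between the saddles.
- short_slot_out (a point): Slot of the green nest nearer the rim (116 mm from it), for one 80 mm bar. Point: the centre of a bar lying home, 85 mm above the bench; x along the slot, z up. Two saddles 12 mm wide, 30 mm either side of the point, hold it by its lower 14 mm (cheeks flared from 23 mm apart at the floor to 37 mm). End stops 90 mm apart, 18 mm above the floor, gauge the length. Fingers fit between the saddles.
- post_1 (a point): Push post 1 of 3: upright steel post with black cap on the disc, 16 mm across (cap 19), 145 mm from the axis, midway between two nests, top 135 mm above the bench. Point: on its centre line, 115 mm up. A pusher kept over 100 mm above the bench clears nests and bars. It takes about 1 N to push between detents, up to 5 N to leave one.
- post_2 (a point): Push post 2 of 3: upright steel post with black cap on the disc, 16 mm across (cap 19), 145 mm from the axis, midway between two nests, top 135 mm above the bench. Point: on its centre line, 115 mm up. A pusher kept over 100 mm above the bench clears nests and bars. It takes about 1 N to push between detents, up to 5 N to leave one.
- post_3 (a point): Push post 3 of 3: upright steel post with black cap on the disc, 16 mm across (cap 19), 145 mm from the axis, midway between two nests, top 135 mm above the bench. Point: on its centre line, 115 mm up. A pusher kept over 100 mm above the bench clears nests and bars. It takes about 1 N to push between detents, up to 5 N to leave one.
- long_1: Bare steel square bar, long length: 140 mm long, 20 x 20 mm, about 0.44 kg; all bars look alike but for length. Origin at its centre, x along it. May be absent. Starts lying on the black rubber mat (3 mm thick, 330 x 316 mm, to the left of the machine). Belongs in the blue nest, in either slot.
- long_2: Bare steel square bar, long length: 140 mm long, 20 x 20 mm, about 0.44 kg; all bars look alike but for length. Origin at its centre, x along it. May be absent. Starts lying on the black rubber mat (3 mm thick, 330 x 316 mm, to the left of the machine). Belongs in the blue nest, in either slot.
- mid_1: Bare steel square bar, middle length: 110 mm long, 20 x 20 mm, about 0.35 kg; all bars look alike but for length. Origin at its centre, x along it. May be absent. Starts lying on the black rubber mat (3 mm thick, 330 x 316 mm, to the left of the machine). Belongs in the orange nest, in either slot.
- mid_2: Bare steel square bar, middle length: 110 mm long, 20 x 20 mm, about 0.35 kg; all bars look alike but for length. Origin at its centre, x along it. May be absent. Starts lying on the black rubber mat (3 mm thick, 330 x 316 mm, to the left of the machine). Belongs in the orange nest, in either slot.
- short_1: Bare steel square bar, short length: 80 mm long, 20 x 20 mm, about 0.25 kg; all bars look alike but for length. Origin at its centre, x along it. May be absent. Starts lying on the black rubber mat (3 mm thick, 330 x 316 mm, to the left of the machine). Belongs in the green nest, in either slot.
- short_2: Bare steel square bar, short length: 80 mm long, 20 x 20 mm, about 0.25 kg; all bars look alike but for length. Origin at its centre, x along it. May be absent. Starts lying on the black rubber mat (3 mm thick, 330 x 316 mm, to the left of the machine). Belongs in the green nest, in either slot.
- mount_black: Black resin specimen mount, 40 mm across, 24 mm high. Bystander: leave alone. Origin: centre of its underside.
- mount_amber: Amber resin specimen mount, 40 mm across, 24 mm high. Bystander: leave alone. Origin: centre of its underside.
- wash_bottle: White wash bottle with red cap, 60 mm across, 120 mm high. Bystander: leave alone. Origin: centre of its underside.
- paste_jar: Jar of polishing paste with blue cap, 60 mm across, 55 mm high, left of the robot's base. Bystander: leave alone. Origin: centre of its underside.
- mount_green: Green resin specimen mount, 40 mm across, 24 mm high. Bystander: leave alone. Origin: centre of its underside.
- brass_slug: Short brass round, 30 mm across, 22 mm high. Bystander: leave alone. Origin: centre of its underside.
Things that resemble listed ones, but are neither listed nor needed, are in the scene too. Leave any brown look-alike of the mid_1 alone.

How it is judged (in metres and radians):
On the way, in this order (a step that is already met when the one before it is completed fails the run):
1. the table rests in the first detent (blue nest at the load position) (value of joint index_table between -0.06 and 0.06 rad and velocity of joint index_table between -0.05 and 0.05 rad/s), for 0.3 s.
2. every long bar lies home in the blue nest, table still in the first detent (all of step 1 and ((distance between long_1 and long_slot_in below 0.01 m and angle between the x axis of long_1 and the x axis of long_slot_in, either way round below 0.1 rad) or (distance between long_1 and long_slot_out below 0.01 m and angle between the x axis of long_1 and the x axis of long_slot_out, either way round below 0.1 rad)) and ((distance between long_2 and long_slot_in below 0.01 m and angle between the x axis of long_2 and the x axis of long_slot_in, either way round below 0.1 rad) or (distance between long_2 and long_slot_out below 0.01 m and angle between the x axis of long_2 and the x axis of long_slot_out, either way round below 0.1 rad))), for 0.2 s.
3. the table rests in the second detent (orange nest at the load position) (value of joint index_table between 2.0344 and 2.1544 rad and velocity of joint index_table between -0.05 and 0.05 rad/s), for 0.3 s.
4. every middle bar lies home in the orange nest, table still in the second detent (all of step 3 and ((distance between mid_1 and mid_slot_in below 0.01 m and angle between the x axis of mid_1 and the x axis of mid_slot_in, either way round below 0.1 rad) or (distance between mid_1 and mid_slot_out below 0.01 m and angle between the x axis of mid_1 and the x axis of mid_slot_out, either way round below 0.1 rad)) and ((distance between mid_2 and mid_slot_in below 0.01 m and angle between the x axis of mid_2 and the x axis of mid_slot_in, either way round below 0.1 rad) or (distance between mid_2 and mid_slot_out below 0.01 m and angle between the x axis of mid_2 and the x axis of mid_slot_out, either way round below 0.1 rad))), for 0.2 s.
5. the table rests in the third detent (green nest at the load position) (value of joint index_table between 4.1288 and 4.2488 rad and velocity of joint index_table between -0.05 and 0.05 rad/s), for 0.3 s.
At the end, for the whole second after the job is handed in: The table rests in the third detent (4.189 within 0.06 rad) and every bar present lies at rest in a slot of the nest for its length, its centre within 10 mm of the slot's point and its axis within 0.10 rad of the slot (all of step 5 and ((distance between long_1 and long_slot_in below 0.01 m and angle between the x axis of long_1 and the x axis of long_slot_in, either way round below 0.1 rad) or (distance between long_1 and long_slot_out below 0.01 m and angle between the x axis of long_1 and the x axis of long_slot_out, either way round below 0.1 rad)) and ((distance between long_2 and long_slot_in below 0.01 m and angle between the x axis of long_2 and the x axis of long_slot_in, either way round below 0.1 rad) or (distance between long_2 and long_slot_out below 0.01 m and angle between the x axis of long_2 and the x axis of long_slot_out, either way round below 0.1 rad)) and ((distance between mid_1 and mid_slot_in below 0.01 m and angle between the x axis of mid_1 and the x axis of mid_slot_in, either way round below 0.1 rad) or (distance between mid_1 and mid_slot_out below 0.01 m and angle between the x axis of mid_1 and the x axis of mid_slot_out, either way round below 0.1 rad)) and ((distance between mid_2 and mid_slot_in below 0.01 m and angle between the x axis of mid_2 and the x axis of mid_slot_in, either way round below 0.1 rad) or (distance between mid_2 and mid_slot_out below 0.01 m and angle between the x axis of mid_2 and the x axis of mid_slot_out, either way round below 0.1 rad)) and ((distance between short_1 and short_slot_in below 0.01 m and angle between the x axis of short_1 and the x axis of short_slot_in, either way round below 0.1 rad) or (distance between short_1 and short_slot_out below 0.01 m and angle between the x axis of short_1 and the x axis of short_slot_out, either way round below 0.1 rad)) and ((distance between short_2 and short_slot_in below 0.01 m and angle between the x axis of short_2 and the x axis of short_slot_in, either way round below 0.1 rad) or (distance between short_2 and short_slot_out below 0.01 m and angle between the x axis of short_2 and the x axis of short_slot_out, either way round below 0.1 rad)) and linear speed of each of long_1, mid_1, short_1, long_2, mid_2, short_2 below 0.02 m/s); the robot touches nothing.
It fails at once if a bystander (mount, bottle, jar, brass slug) is moved by more than 40 mm (distance of any of mount_black, mount_amber, wash_bottle, paste_jar, mount_green, brass_slug from where it was at the start of the episode above 0.04 m).
Of long_1, long_2 only 1 to 2 are there at a start; the rules pass over those that are not, and their reading is None.
Of mid_1, mid_2 only 1 to 2 are there at a start; the rules pass over those that are not, and their reading is None.
Of short_1, short_2 only 1 to 2 are there at a start; the rules pass over those that are not, and their reading is None.
At some moment in a run one of long_1, mid_1, short_1, long_2, mid_2, short_2 may be knocked a few centimetres aside while the robot is not near it.
Once in a run the grip may slacken for a moment while it holds something.
It also fails if it takes over 210 s, if anything falls off the work surface, if the arm or the gripper's body presses on something with over 40 N, if the wrist force passes 120 N, or if a joint passes its speed limit or range.

## Working session

There is one attempt and no reset: what is moved stays moved. The work goes in short steps, Python scripts to look and compute and a tool call to move; the robot and the scene stay as the last step left them, time stands still between calls to the robot, and variables do not carry over. Pictures are saved under pics/ and viewed, at most 14 in all, crops included, and the job is handed in when it is done.

Besides the shell and the picture viewer there is one more tool, called by a JSON object that holds its "name" and its "arguments", one argument or row to a line. arm_command: Moves the arm, as the interface text tells. Shift numbers are shares of 0.25 m and turn numbers shares of 180 degrees, none past 1 either way. Its arguments: {"type":"object","properties":{"rows":{"type":"array","items":{"type":"array"}},"grip":{"type":"number"}},"required":["rows"]}

```bash
ls; mkdir -p pics
python3 - <<'E'
from bench import arm
import cv2,json
s=arm.read_state();print({k:s[k] for k in('clock','position','ee_rot','gripper_width','contact_force')})
for n in('scene','top'):
    p,d=arm.get_image(n);cv2.imwrite(f'pics/{n}0.png',p);i=arm.camera_info(n);print(n,i)
E
```

```text
pics
{'clock': 0.0, 'position': array([ 144.056562  , -607.5636908 ,  230.21766587]), 'ee_rot': array([-1.16056646e-01,  9.93241983e-01,  1.08729468e-03, -1.87623834e-04]), 'gripper_width': 85.49740503441261, 'contact_force': array([ 0.24887672, -0.22198656, -0.2806399 ])}
scene {'fx': 594.6523647315316, 'fy': 594.6523647315316, 'cx': 318.525415595025, 'cy': 247.38747424678564, 'extrinsics': array([[ 1.23283904e-02,  7.44299988e-01, -6.67731637e-01,
         1.39119139e+03],
       [ 9.99886431e-01, -3.38751657e-03,  1.46850339e-02,
         1.06571964e+02],
       [ 8.66811854e-03, -6.67836846e-01, -7.44257221e-01,
         1.04567455e+03],
       [ 0.00000000e+00,  0.00000000e+00,  0.00000000e+00,
         1.00000000e+00]])}
top {'fx': 434.09649006491503, 'fy': 434.09649006491503, 'cx': 315.4831164976035, 'cy': 240.26232973199416, 'extrinsics': array([[-1.48229684e-03, -9.89824223e-01,  1.42287773e-01,
         3.66191767e+02],
       [-9.99931339e-01, -1.86863254e-04, -1.17167962e-02,
         1.25637529e+02],
       [ 1.16241571e-02, -1.42295371e-01, -9.89755983e-01,
         1.17191636e+03],
       [ 0.00000000e+00,  0.00000000e+00,  0.00000000e+00,
         1.00000000e+00]])}
```

View pics/top0.png

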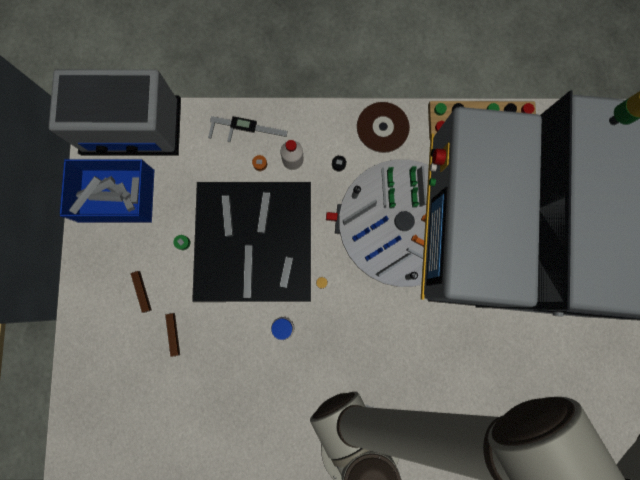

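View pics/scene0.png

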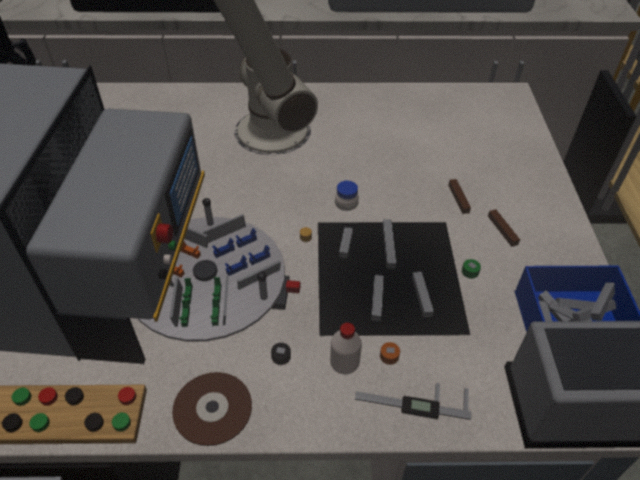

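```bash
cat > h.py <<'E'
from bench import arm
import cv2,numpy as np
def P(n,uv,z=None,d=None):
    i=arm.camera_info(n);E=i['extrinsics'];u,v=uv
    r=np.array([(u-i['cx'])/i['fx'],(v-i['cy'])/i['fy'],1.])
    if z is not None: r=r*(z-E[2,3])/(E[:3,:3]@r)[2]
    else: r=r*d
    return E[:3,:3]@r+E[:3,3]
def cloud(n,d):
    i=arm.camera_info(n);E=i['extrinsics'];v,u=np.mgrid[:480,:640]
    q=np.stack([(u-i['cx'])/i['fx']*d,(v-i['cy'])/i['fy']*d,d],-1)
    return q@E[:3,:3].T+E[:3,3]
def bars(p,d,u0=190,u1=425,v0=150,v1=305,zlo=10,zhi=45,zt=23):
    """grey bars lying in the window: centre, yaw, length, width"""
    hs=cv2.cvtColor(p,cv2.COLOR_BGR2HSV);c=cloud('top',d)
    m=((hs[...,1]<50)&(c[...,2]>zlo)&(c[...,2]<zhi)&(hs[...,2]>70)).astype(np.uint8)
    w=np.zeros_like(m);w[v0:v1,u0:u1]=1;m*=w
    n,l,st,_=cv2.connectedComponentsWithStats(m)
    out=[]
    for k in range(1,n):
        if st[k,4]<120: continue
        vv,uu=np.nonzero(l==k)
        X=np.array([P('top',(a,b),zt)[:2] for a,b in zip(uu,vv)],np.float32)
        (cx,cy),(w_,h_),a=cv2.minAreaRect(X)
        if w_<h_: a+=90;w_,h_=h_,w_
        out.append((round(cx,1),round(cy,1),round((a+90)%180-90,1),round(w_),round(h_),(int(uu.mean()),int(vv.mean()))))
    return out
E
python3 - <<'E'
from h import *
p,d=arm.get_image('top')
for b in bars(p,d,190,320): print(b)
c=cloud('top',d)
for uv in [(356,190),(411,276),(403,221),(331,216),(360,212),(395,262),(380,200),(291,147),(339,163),(322,282)]: print(uv,c[uv[1],uv[0]].round(),p[uv[1],uv[0]])
a=cv2.resize(p[140:300,310:450],None,fx=4,fy=4,interpolation=cv2.INTER_CUBIC)[:600]
b=cv2.resize(p[175:305,185:325],None,fx=2,fy=2,interpolation=cv2.INTER_CUBIC)
cv2.imwrite('pics/t1.png',a)
E
```

```text
(608.8, 252.8, -7.4, 109, 19, (263, 211))
(599.5, 351.3, 6.3, 108, 19, (226, 215))
(449.8, 292.1, -0.6, 137, 19, (247, 271))
(446.9, 190.8, -11.7, 79, 20, (285, 272))
(356, 190) [640.  14. 135.] [23 20 21]
(411, 276) [ 429. -115.  133.] [17 16 15]
(403, 221) [ 575. -114.   71.] [44 43 42]
(331, 216) [593.  71.  45.] [ 17  18 114]
(360, 212) [596.  -2.  81.] [68 69 66]
(395, 262) [468. -89.  75.] [42 42 42]
(380, 200) [634. -58.  57.] [130 131 130]
(291, 147) [756. 175. 119.] [ 19  20 110]
(339, 163) [745.  47.  24.] [95 96 93]
(322, 282) [420.  95.  22.] [ 57 120 153]
```

View pics/t1.png

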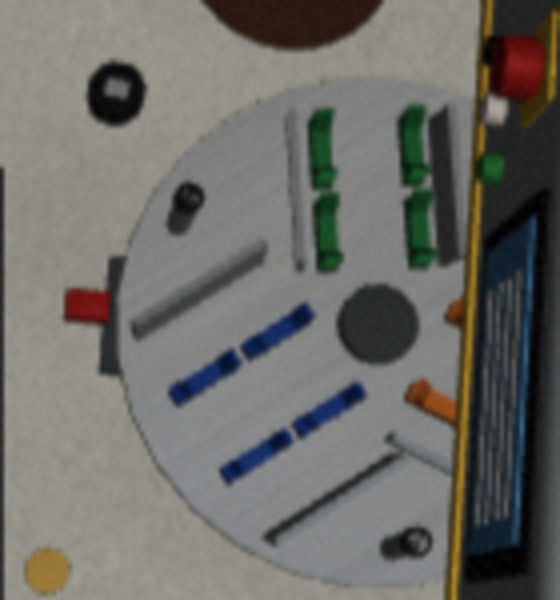

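Top view: the four bars on the mat are at (247,271) long, (263,211) and (226,215) middle, and (285,272) short. Things that could be mistaken for them are the brown look-alikes at (140,291) and (173,334), the loose bars in the blue bin at (105,192), and the end-stop walls on the disc at (360,212). The crop shows posts at (356,190) and (411,276), the hub at (404,221) and the red pointer at (332,216).

```bash
cat >> h.py <<'E'
def table(p,d):
    c=cloud('top',d);z=c[...,2];hs=cv2.cvtColor(p,cv2.COLOR_BGR2HSV)
    reg=np.zeros(z.shape,bool);reg[140:300,318:440]=1
    m=reg&(hs[...,2]<45)&(z>120)&(z<145)
    n,l,st,_=cv2.connectedComponentsWithStats(m.astype(np.uint8))
    for k in range(1,n):
        if st[k,4]>5: print('post',c[l==k].mean(0).round(1),st[k,4])
    red=reg&(hs[...,1]>140)&((hs[...,0]<8)|(hs[...,0]>172))&(z<60)
    red[:,345:]=0
    vv,uu=np.nonzero(red)
    print('pointer',c[red].mean(0).round(1),P('top',((uu.min()+uu.max())/2,(vv.min()+vv.max())/2),44).round(1),red.sum())
    return c,hs
E
python3 - <<'E'
from h import *
from scipy.optimize import least_squares
p,d=arm.get_image('top')
c,hs=table(p,d)
z=c[...,2]
m=((z>52)&(z<68)).astype(np.uint8);m[:,:318]=0;m[:,426:]=0;m[:140]=0;m[300:]=0
n,l,st,_=cv2.connectedComponentsWithStats(m);k=1+st[1:,4].argmax()
ct=max(cv2.findContours((l==k).astype(np.uint8),0,1)[0],key=len)[:,0]
X=np.array([P('top',q,60)[:2] for q in ct if q[0]<420])
r=least_squares(lambda t:np.hypot(*(X-t[:2]).T)-t[2],[575,-115,170],loss='soft_l1',f_scale=1.5)
print('rim',r.x)
m=(np.abs(z-70)<8)&(hs[...,2]<60);m[:,:390]=0;m[:,420:]=0;m[:205]=0;m[238:]=0
print('hub',c[m].mean(0),m.sum())
E
```

```text
post [642.   12.2 133.8] 38
post [ 430.8 -116.4  133.6] 18
pointer [593.3  69.1  42.8] [591.9  69.8  44. ] 78
rim [589.00979668 -70.74734625 132.99716845]
hub [ 576.00556506 -115.45677526   73.26132934] 288
```

{"name": "arm_command", "arguments": {
  "rows": [
    [[0, 0, -0.2], [0, 0, 0]],
    [[0, 0, -0.4], [0, 0, 0]],
    [[0, 0, -0.6], [0, 0, 0]],
    [[0, 0, -0.8], [0, 0, 0]],
    [[0, 0, -0.96], [0, 0, 0]]
  ],
  "grip": 0.55
}}

```text
clock: 0.7
position: [143.9, -607.8, 474.9]
ee_rot: [-0.116, 0.993, -0.002, 0.0]
contact_force: [0.5, -0.5, 0.1]
gripper_width: 47.0
grasp_force: 0.0
```

{"name": "arm_command", "arguments": {
  "rows": [
    [[-0.07, 0.1, 0], [0, 0, 0]],
    [[-0.15, 0.21, 0], [0, 0, 0]],
    [[-0.22, 0.32, 0], [0, 0, 0]],
    [[-0.3, 0.43, 0], [0, 0, 0]],
    [[-0.37, 0.54, 0], [0, 0, 0]]
  ]
}}

```text
clock: 1.2
position: [203.4, -454.0, 471.0]
ee_rot: [-0.116, 0.993, 0.0, -0.0]
contact_force: [0.8, 0.2, -0.2]
gripper_width: 46.8
grasp_force: 0.0
```

{"name": "arm_command", "arguments": {
  "rows": [
    [[-0.07, 0.1, 0], [0, 0, 0]],
    [[-0.15, 0.21, 0], [0, 0, 0]],
    [[-0.22, 0.32, 0], [0, 0, 0]],
    [[-0.3, 0.43, 0], [0, 0, 0]],
    [[-0.37, 0.54, 0], [0, 0, 0]]
  ]
}}

```text
clock: 1.7
position: [262.0, -301.3, 471.1]
ee_rot: [-0.116, 0.993, 0.0, 0.0]
contact_force: [0.3, -0.1, -0.3]
gripper_width: 46.9
grasp_force: 0.0
```

{"name": "arm_command", "arguments": {
  "rows": [
    [[-0.07, 0.1, 0], [0, 0, 0]],
    [[-0.15, 0.21, 0], [0, 0, 0]],
    [[-0.22, 0.32, 0], [0, 0, 0]],
    [[-0.3, 0.43, 0], [0, 0, 0]],
    [[-0.37, 0.54, 0], [0, 0, 0]]
  ]
}}

```text
clock: 2.2
position: [320.8, -148.7, 471.3]
ee_rot: [-0.116, 0.993, 0.0, 0.0]
contact_force: [0.3, 0.2, 0.2]
gripper_width: 47.0
grasp_force: 0.0
```

{"name": "arm_command", "arguments": {
  "rows": [
    [[-0.07, 0.1, 0], [0, 0, 0]],
    [[-0.15, 0.21, 0], [0, 0, 0]],
    [[-0.22, 0.32, 0], [0, 0, 0]],
    [[-0.3, 0.43, 0], [0, 0, 0]],
    [[-0.37, 0.54, 0], [0, 0, 0]]
  ]
}}

```text
clock: 2.7
position: [379.7, 4.1, 471.3]
ee_rot: [-0.116, 0.993, 0.0, 0.0]
contact_force: [1.0, -1.1, 0.2]
gripper_width: 46.8
grasp_force: 0.0
```

```bash
cat >> h.py <<'E'
from scipy.spatial.transform import Rotation as Ro
def plan(wps,start=None):
    """waypoints (x,y,z,psi) world mm/deg -> end row of each call; each must fit one call"""
    s=arm.read_state()
    if start is None: pos=np.array(s['position']);R=Ro.from_quat(s['ee_rot'])
    else: pos=np.array(start[:3],float);R=down(start[3])
    for w in wps:
        Rt=down(w[3]); sh=(R.inv().apply(np.array(w[:3])-pos)/250).round(3); tu=((R.inv()*Rt).as_rotvec()/np.pi).round(3)
        L=np.linalg.norm(sh)*250; print(w,'shift',sh.tolist(),'turn',tu.tolist(),'mm/row %.0f deg/row %.1f'%(L/5,np.linalg.norm(tu)*36))
        pos=pos+R.apply(sh*250);R=R*Ro.from_rotvec(tu*np.pi)
def down(psi):
    a=np.radians(psi);y=np.array([np.cos(a),np.sin(a),0]);z=np.array([0,0,-1.]);return Ro.from_matrix(np.stack([np.cross(y,z),y,z],1))
A=np.array([575.5,-116.5])
def onpost(ang,z,r=145): # ang world deg of post
    a=np.radians(ang);return (A[0]+r*np.cos(a),A[1]+r*np.sin(a),z,ang+90)
E
python3 - <<'E'
from h import *
a=63.
plan([(510,10,350,130),onpost(a,190),onpost(a,112),onpost(a-19.2,112),onpost(a-38.4,112),onpost(a-38.4,190)])
E
```

```text
(510, 10, 350, 130) shift [-0.513, -0.098, 0.485] turn [0.0, 0.0, -0.148] mm/row 36 deg/row 5.3
(np.float64(641.3286224622343), np.float64(12.695946007313324), 190, 153.0) shift [-0.409, -0.329, 0.64] turn [0.0, 0.0, -0.128] mm/row 41 deg/row 4.6
(np.float64(641.3286224622343), np.float64(12.695946007313324), 112, 153.0) shift [0.0, 0.0, 0.312] turn [-0.0, 0.0, 0.0] mm/row 16 deg/row 0.0
(np.float64(680.1552330742625), np.float64(-16.139239788791016), 112, 133.8) shift [0.033, -0.191, 0.0] turn [0.0, 0.0, 0.107] mm/row 10 deg/row 3.9
(np.float64(707.3392358118249), np.float64(-56.13928512224182), 112, 114.6) shift [0.032, -0.19, 0.0] turn [0.0, 0.0, 0.107] mm/row 10 deg/row 3.9
(np.float64(707.3392358118249), np.float64(-56.13928512224182), 190, 114.6) shift [-0.0, -0.0, -0.312] turn [0.0, 0.0, -0.0] mm/row 16 deg/row 0.0
```

{"name": "arm_command", "arguments": {
  "rows": [
    [[-0.1, -0.02, 0.1], [0, 0, -0.03]],
    [[-0.2, -0.04, 0.2], [0, 0, -0.06]],
    [[-0.3, -0.06, 0.3], [0, 0, -0.09]],
    [[-0.4, -0.08, 0.4], [0, 0, -0.12]],
    [[-0.513, -0.098, 0.485], [0, 0, -0.148]]
  ]
}}

```text
clock: 3.2
position: [510.4, 8.3, 348.6]
ee_rot: [-0.344, 0.939, 0.0, -0.001]
contact_force: [0.8, 0.4, -0.1]
gripper_width: 47.0
grasp_force: 0.0
```

{"name": "arm_command", "arguments": {
  "rows": [
    [[-0.08, -0.06, 0.13], [0, 0, -0.03]],
    [[-0.16, -0.13, 0.26], [0, 0, -0.06]],
    [[-0.25, -0.2, 0.38], [0, 0, -0.09]],
    [[-0.33, -0.26, 0.51], [0, 0, -0.11]],
    [[-0.409, -0.329, 0.64], [0, 0, -0.128]]
  ]
}}

```text
clock: 3.7
position: [642.1, 11.2, 188.5]
ee_rot: [-0.524, 0.852, 0.0, -0.0]
contact_force: [0.5, 0.2, 0.8]
gripper_width: 46.9
grasp_force: 0.0
```

{"name": "arm_command", "arguments": {
  "rows": [
    [[0, 0, 0], [0, 0, 0]],
    [[0, 0, 0], [0, 0, 0]]
  ]
}}

```text
clock: 3.9
position: [641.0, 10.8, 188.6]
ee_rot: [-0.522, 0.853, 0.0, -0.002]
contact_force: [-0.1, -1.4, 1.6]
gripper_width: 46.9
grasp_force: 0.0
```

{"name": "arm_command", "arguments": {
  "rows": [
    [[0, 0.007, 0.08], [0, 0, 0]],
    [[0, 0.007, 0.16], [0, 0, 0]],
    [[0, 0.007, 0.24], [0, 0, 0]],
    [[0, 0.007, 0.32], [0, 0, 0]],
    [[0, 0.007, 0.32], [0, 0, 0]]
  ]
}}

```text
clock: 4.4
position: [638.1, 11.8, 109.8]
ee_rot: [-0.522, 0.853, 0.001, -0.001]
contact_force: [-1.3, 0.1, -0.6]
gripper_width: 47.1
grasp_force: 0.0
```

{"name": "arm_command", "arguments": {
  "rows": [
    [[0.002, -0.04, 0], [0, 0, 0.021]],
    [[0.006, -0.08, 0], [0, 0, 0.043]],
    [[0.012, -0.118, 0], [0, 0, 0.064]],
    [[0.021, -0.155, 0], [0, 0, 0.086]],
    [[0.033, -0.191, 0], [0, 0, 0.107]]
  ]
}}

```text
clock: 4.9
position: [678.2, -15.7, 113.4]
ee_rot: [-0.372, 0.928, 0.001, 0.001]
contact_force: [-2.1, 3.9, 0.9]
gripper_width: 47.3
grasp_force: 2.7
```

{"name": "arm_command", "arguments": {
  "rows": [
    [[0.002, -0.04, 0], [0, 0, 0.021]],
    [[0.006, -0.08, 0], [0, 0, 0.043]],
    [[0.012, -0.118, 0], [0, 0, 0.064]],
    [[0.021, -0.155, 0], [0, 0, 0.086]],
    [[0.033, -0.191, 0], [0, 0, 0.107]]
  ]
}}

```text
clock: 5.4
position: [706.2, -55.1, 113.4]
ee_rot: [-0.211, 0.977, 0.001, 0.002]
contact_force: [-1.5, 6.5, 0.4]
gripper_width: 47.2
grasp_force: 3.2
```

{"name": "arm_command", "arguments": {
  "rows": [
    [[0, 0, 0], [0, 0, 0]],
    [[0, 0, 0], [0, 0, 0]],
    [[0, 0, 0], [0, 0, 0]],
    [[0, 0, 0], [0, 0, 0]],
    [[0, 0, 0], [0, 0, 0]]
  ]
}}

```text
clock: 5.9
position: [705.5, -57.3, 110.3]
ee_rot: [-0.212, 0.977, -0.0, 0.0]
contact_force: [-0.1, 0.2, -0.1]
gripper_width: 46.9
grasp_force: 0.0
```

{"name": "arm_command", "arguments": {
  "rows": [
    [[0, 0, -0.1], [0, 0, 0]],
    [[0, 0, -0.2], [0, 0, 0]],
    [[0, 0, -0.3], [0, 0, 0]],
    [[0, 0, -0.4], [0, 0, 0]],
    [[0, 0, -0.6], [0, 0, 0]]
  ]
}}

```text
clock: 6.4
position: [703.5, -57.1, 256.9]
ee_rot: [-0.212, 0.977, 0.001, -0.004]
contact_force: [1.4, 0.2, -0.8]
gripper_width: 46.7
grasp_force: 0.0
```

Run:
```python
from h import *
plan([(610,110,250,100),(500,280,250,89.4),(449.8,292.1,120,89.4),(449.8,292.1,23,89.4)])
```

```text
(610, 110, 250, 100) shift [0.063, 0.763, 0.031] turn [0.001, -0.003, 0.081] mm/row 38 deg/row 2.9
(500, 280, 250, 89.4) shift [0.317, 0.746, -0.0] turn [0.0, 0.0, 0.058] mm/row 41 deg/row 2.1
(449.8, 292.1, 120, 89.4) shift [0.201, 0.046, 0.519] turn [0.0, 0.0, 0.0] mm/row 28 deg/row 0.0
(449.8, 292.1, 23, 89.4) shift [0.001, 0.0, 0.388] turn [0.0, 0.0, 0.0] mm/row 19 deg/row 0.0
```

{"name": "arm_command", "arguments": {
  "rows": [
    [[0.012, 0.15, 0.03], [0, 0, 0.02]],
    [[0.025, 0.3, 0.03], [0, 0, 0.04]],
    [[0.037, 0.45, 0.03], [0, 0, 0.06]],
    [[0.05, 0.6, 0.03], [0, 0, 0.08]],
    [[0.063, 0.763, 0.03], [0, 0, 0.081]]
  ],
  "grip": 1
}}

```text
clock: 6.9
position: [611.3, 110.6, 252.6]
ee_rot: [-0.086, 0.996, -0.0, 0.0]
contact_force: [0.8, 0.2, 0.4]
gripper_width: 85.2
grasp_force: 0.0
```

{"name": "arm_command", "arguments": {
  "rows": [
    [[0.06, 0.15, 0], [0, 0, 0.02]],
    [[0.12, 0.3, 0], [0, 0, 0.04]],
    [[0.19, 0.45, 0], [0, 0, 0.05]],
    [[0.25, 0.6, 0], [0, 0, 0.058]],
    [[0.317, 0.746, 0], [0, 0, 0.058]]
  ]
}}

```text
clock: 7.4
position: [500.9, 281.1, 252.8]
ee_rot: [0.005, 1.0, 0.0, 0.0]
contact_force: [1.3, 0.2, -0.5]
gripper_width: 85.5
grasp_force: 0.0
```

Run:
```python
from h import *
p,d=arm.get_image('top');cv2.imwrite('pics/top2.png',p)
print(bars(p,d,190,320));table(p,d)
c=cloud('top',d)
hs=cv2.cvtColor(p,cv2.COLOR_BGR2HSV)
m=(hs[...,0]>105)&(hs[...,0]<130)&(hs[...,1]>120);m[:,:340]=0;m[:,420:]=0;m[:160]=0;m[290:]=0
vv,uu=np.nonzero(m)
X=np.array([P('top',q,75)[:2] for q in zip(uu,vv)],np.float32);print('blue',cv2.minAreaRect(X),X.mean(0))
cv2.imwrite('pics/t2.png',cv2.resize(p[140:310,185:440],None,fx=3,fy=3,interpolation=cv2.INTER_CUBIC))
```

```text
[(619.4, 251.4, -7.2, 88, 19, (263, 207)), (449.8, 292.1, -0.6, 138, 19, (247, 271)), (446.9, 190.8, -11.6, 79, 20, (285, 271))]
post [703.  -49.8 133.3] 40
post [454.3 -36.6 134.1] 36
pointer [593.3  69.1  42.7] [591.9  69.8  44. ] 78
blue ((630.47802734375, -22.737510681152344), (189.22769165039062, 113.49836730957031), 9.053861618041992) [582.35986  -29.858404]
```

View pics/t2.png

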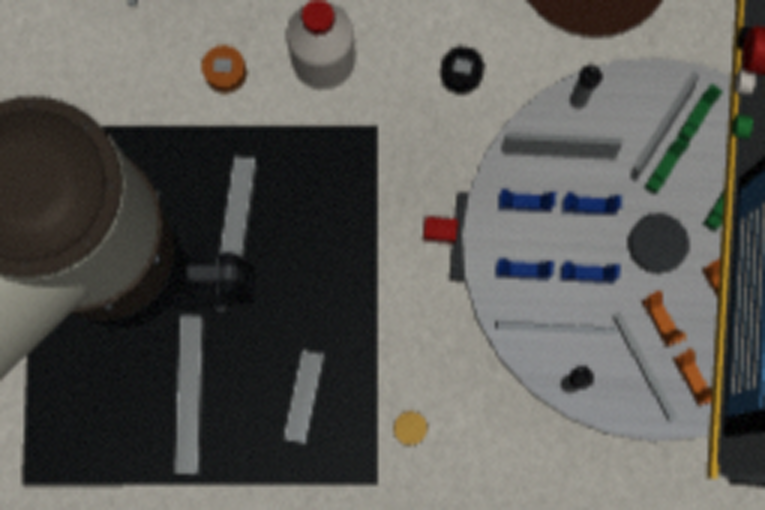

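```bash
cat >> h.py <<'E'
def saddles(p,lo,hi,z=78):
    hs=cv2.cvtColor(p,cv2.COLOR_BGR2HSV)
    m=((hs[...,0]>=lo)&(hs[...,0]<=hi)&(hs[...,1]>110)&(hs[...,2]>35)).astype(np.uint8);m[:,:345]=0;m[:,420:]=0;m[:190]=0;m[240:]=0
    n,l,st,ce=cv2.connectedComponentsWithStats(m);o=[]
    for k in range(1,n):
        if st[k,4]>20:
            vv,uu=np.nonzero(l==k);(a,b),_,_=cv2.minAreaRect(np.stack([uu,vv],1).astype(np.float32))
            o.append((P('top',(a,b),z).round(1)[:2],st[k,4],st[k,:4]))
    return o
E
python3 - <<'E'
from h import *
p=cv2.imread('pics/top2.png')
for o in saddles(p,105,130): print(*o)
i=arm.camera_info('top');E=i['extrinsics']
def px(w):
    q=E[:3,:3].T@(np.array(w)-E[:3,3]);return (i['fx']*q[0]/q[2]+i['cx'],i['fy']*q[1]/q[2]+i['cy'])
print(px((575,-116,70)),px((592,70,44)))
E
```

```text
[611.8  -3.4] 90 [352 203  18   7]
[609.2 -58.9] 94 [373 204  19   7]
[553.9  -0. ] 79 [351 226  18   6]
[549.5 -56.1] 88 [372 227  20   7]
(np.float64(403.7975578305452), np.float64(220.99929369192336)) (np.float64(331.41987732423803), np.float64(216.46261670058578))
```

Run:
```python
from h import *
for n in('top','scene'):
    p,d=arm.get_image(n);c=cloud(n,d);hs=cv2.cvtColor(p,cv2.COLOR_BGR2HSV)
    m=(hs[...,0]>18)&(hs[...,0]<32)&(hs[...,1]>140)&(hs[...,2]>80)&(c[...,2]>140)&(c[...,2]<340)&(c[...,1]<-60)&(c[...,1]>-230)
    X=c[m];print(n,len(X),X.mean(0).round(),X[:,2].min(),X[:,2].max())
    f=np.polyfit(X[:,0],X[:,1],1)
    for _ in range(4):
        r=X[:,1]-np.polyval(f,X[:,0]);k=abs(r)<6;f=np.polyfit(X[k,0],X[k,1],1)
    print('yaw x',np.degrees(np.arctan(f[0])),'y at x=575',np.polyval(f,575),k.sum())
    r=[q['position'] for q in arm.spot_in(n,'post_1')];print(r)
    table(p,d) if n=='top' else 0
    if n=='scene':
        z=c[...,2];t=(hs[...,2]<45)&(z>118)&(z<145)&(c[...,1]<60)&(c[...,1]>-150)&(c[...,0]>400)&(c[...,0]<760)
        nn,l,st,_=cv2.connectedComponentsWithStats(t.astype(np.uint8))
        for k in range(1,nn):
            if st[k,4]>5: print(c[l==k].mean(0).round(1),st[k,4])
        red=(hs[...,1]>140)&((hs[...,0]<8)|(hs[...,0]>172))&(z<60)&(z>38)&(c[...,1]<100)&(c[...,1]>30)&(c[...,0]<650)
        print('ptr',c[red].mean(0),red.sum())
```

```text
top 380 [ 555. -148.  186.] 161.8468406630618 312.70656395769754
yaw x -5.553056219299112 y at x=575 -150.08481011560784 378
[[386.3, 220.0]]
post [703.  -49.7 132.7] 41
post [454.3 -36.7 134. ] 36
pointer [593.3  69.1  42.9] [591.9  69.8  44. ] 78
scene 483 [ 607. -154.  187.] 164.69930326778012 313.50365039039707
yaw x -5.66163894003945 y at x=575 -150.5358558070135 482
[[220.3, 280.7]]
[463.5 -36.6 132.4] 20
[712.4 -50.1 131.8] 35
ptr [599.61380577  68.18971494  44.55997545] 88
```

The table is in the detent area but its posts and saddles read about -0.04 rad short (table yaw -3.1° against machine yaw -5.5°), so I nudge it on before loading.

```bash
cat >> h.py <<'E'
A=np.array([575.,-116.])
E
python3 - <<'E'
from h import *
plan([(610,110,250,100),(670,-20,220,110),onpost(26.5,185),onpost(26.5,110),onpost(24.,110),onpost(24.,185),(670,20,250,110),(610,110,250,100),(500,280,250,89.4)])
E
```

```text
(610, 110, 250, 100) shift [-0.438, -0.676, 0.011] turn [-0.0, 0.0, -0.058] mm/row 40 deg/row 2.1
(670, -20, 220, 110) shift [-0.147, -0.553, 0.12] turn [-0.0, 0.0, -0.056] mm/row 29 deg/row 2.0
(np.float64(704.7654824322937), np.float64(-51.30131709907772), 185, 116.5) shift [-0.087, -0.165, 0.14] turn [-0.0, -0.0, -0.036] mm/row 12 deg/row 1.3
(np.float64(704.7654824322937), np.float64(-51.30131709907772), 110, 116.5) shift [-0.0, -0.0, 0.3] turn [-0.0, -0.0, 0.0] mm/row 15 deg/row 0.0
(np.float64(707.4640913581771), np.float64(-57.02318675400897), 110, 114.0) shift [0.0, -0.026, -0.0] turn [-0.0, -0.0, 0.014] mm/row 1 deg/row 0.5
(np.float64(707.4640913581771), np.float64(-57.02318675400897), 185, 114.0) shift [0.0, 0.0, -0.3] turn [-0.0, -0.0, 0.0] mm/row 15 deg/row 0.0
(670, 20, 250, 110) shift [0.012, 0.343, -0.26] turn [-0.0, -0.0, 0.022] mm/row 22 deg/row 0.8
(610, 110, 250, 100) shift [0.102, 0.42, -0.0] turn [-0.0, 0.0, 0.056] mm/row 22 deg/row 2.0
(500, 280, 250, 89.4) shift [0.316, 0.746, -0.0] turn [-0.0, 0.0, 0.059] mm/row 41 deg/row 2.1
```

{"name": "arm_command", "arguments": {
  "rows": [
    [[-0.09, -0.14, 0], [0, 0, -0.01]],
    [[-0.18, -0.27, 0], [0, 0, -0.02]],
    [[-0.27, -0.41, 0], [0, 0, -0.04]],
    [[-0.36, -0.54, 0], [0, 0, -0.05]],
    [[-0.438, -0.676, 0.01], [0, 0, -0.058]]
  ],
  "grip": 0.55
}}

```text
clock: 8.15
position: [611.4, 106.8, 250.3]
ee_rot: [-0.086, 0.996, -0.0, 0.0]
contact_force: [0.8, -0.7, -0.8]
gripper_width: 47.0
grasp_force: 0.0
```

{"name": "arm_command", "arguments": {
  "rows": [
    [[-0.03, -0.11, 0.02], [0, 0, -0.01]],
    [[-0.06, -0.22, 0.05], [0, 0, -0.02]],
    [[-0.09, -0.33, 0.07], [0, 0, -0.03]],
    [[-0.12, -0.44, 0.1], [0, 0, -0.04]],
    [[-0.147, -0.553, 0.12], [0, 0, -0.056]]
  ]
}}

```text
clock: 8.65
position: [670.2, -23.0, 219.2]
ee_rot: [-0.173, 0.985, -0.0, -0.001]
contact_force: [1.1, -0.1, -1.0]
gripper_width: 47.0
grasp_force: 0.0
```

{"name": "arm_command", "arguments": {
  "rows": [
    [[-0.04, -0.08, 0.07], [0, 0, -0.018]],
    [[-0.087, -0.165, 0.14], [0, 0, -0.036]],
    [[-0.087, -0.165, 0.14], [0, 0, -0.036]],
    [[-0.087, -0.165, 0.14], [0, 0, -0.036]]
  ]
}}

```text
clock: 9.05
position: [704.2, -53.3, 183.9]
ee_rot: [-0.227, 0.974, -0.0, -0.001]
contact_force: [-0.3, -0.3, 0.4]
gripper_width: 46.9
grasp_force: 0.0
```

{"name": "arm_command", "arguments": {
  "rows": [
    [[0, 0, 0.1], [0, 0, 0]],
    [[0, 0, 0.2], [0, 0, 0]],
    [[0, 0, 0.3], [0, 0, 0]],
    [[0, 0, 0.3], [0, 0, 0]],
    [[0, 0, 0.3], [0, 0, 0]]
  ]
}}

```text
clock: 9.55
position: [704.9, -51.4, 111.5]
ee_rot: [-0.229, 0.973, -0.0, 0.001]
contact_force: [0.3, 0.4, 0.2]
gripper_width: 46.8
grasp_force: 0.0
```

{"name": "arm_command", "arguments": {
  "rows": [
    [[0, 0, 0], [0, 0, 0]],
    [[0, 0, 0], [0, 0, 0]],
    [[0, -0.01, 0], [0, 0, 0.005]],
    [[0, -0.02, 0], [0, 0, 0.01]],
    [[0, -0.026, 0], [0, 0, 0.014]]
  ],
  "grip": 0.3
}}

```text
clock: 10.05
position: [707.3, -56.8, 110.6]
ee_rot: [-0.207, 0.978, 0.0, 0.0]
contact_force: [-1.8, 4.4, 3.0]
gripper_width: 25.7
grasp_force: 2.4
```

{"name": "arm_command", "arguments": {
  "rows": [
    [[0, 0, 0], [0, 0, 0]],
    [[0, 0, 0], [0, 0, 0]],
    [[0, 0, 0], [0, 0, 0]]
  ]
}}

```text
clock: 10.35
position: [707.5, -57.1, 110.0]
ee_rot: [-0.208, 0.978, -0.0, 0.0]
contact_force: [-1.0, 1.7, 1.8]
gripper_width: 26.0
grasp_force: 0.8
```

{"name": "arm_command", "arguments": {
  "rows": [
    [[0, 0, 0], [0, 0, 0]],
    [[0, 0, 0], [0, 0, 0]],
    [[0, 0, 0], [0, 0, 0]]
  ],
  "grip": 0.55
}}

```text
clock: 10.65
position: [707.4, -57.5, 109.8]
ee_rot: [-0.207, 0.978, -0.0, -0.0]
contact_force: [-0.1, 0.7, 0.6]
gripper_width: 47.2
grasp_force: 0.0
```

{"name": "arm_command", "arguments": {
  "rows": [
    [[0, 0, -0.1], [0, 0, 0]],
    [[0, 0, -0.2], [0, 0, 0]],
    [[0, 0, -0.3], [0, 0, 0]]
  ]
}}

```text
clock: 10.95
position: [707.3, -57.5, 185.6]
ee_rot: [-0.207, 0.978, -0.0, -0.0]
contact_force: [0.7, 0.5, 0.6]
gripper_width: 46.9
grasp_force: 0.0
```

{"name": "arm_command", "arguments": {
  "rows": [
    [[0, 0.07, -0.05], [0, 0, 0]],
    [[0, 0.14, -0.1], [0, 0, 0.005]],
    [[0, 0.2, -0.16], [0, 0, 0.01]],
    [[0.01, 0.27, -0.2], [0, 0, 0.016]],
    [[0.012, 0.343, -0.26], [0, 0, 0.022]]
  ],
  "grip": 1
}}

```text
clock: 11.45
position: [668.4, 21.1, 249.3]
ee_rot: [-0.173, 0.985, 0.0, -0.001]
contact_force: [-0.3, 0.3, -0.3]
gripper_width: 85.4
grasp_force: 0.0
```

{"name": "arm_command", "arguments": {
  "rows": [
    [[0.02, 0.08, 0], [0, 0, 0.01]],
    [[0.04, 0.17, 0], [0, 0, 0.02]],
    [[0.06, 0.25, 0], [0, 0, 0.03]],
    [[0.08, 0.34, 0], [0, 0, 0.04]],
    [[0.102, 0.42, 0], [0, 0, 0.056]]
  ]
}}

```text
clock: 11.95
position: [608.6, 111.2, 249.6]
ee_rot: [-0.086, 0.996, 0.0, -0.0]
contact_force: [0.7, 0.1, 0.5]
gripper_width: 85.8
grasp_force: 0.0
```

{"name": "arm_command", "arguments": {
  "rows": [
    [[0.06, 0.15, 0], [0, 0, 0.02]],
    [[0.12, 0.3, 0], [0, 0, 0.04]],
    [[0.19, 0.45, 0], [0, 0, 0.05]],
    [[0.25, 0.6, 0], [0, 0, 0.058]],
    [[0.316, 0.746, 0], [0, 0, 0.058]]
  ]
}}

```text
clock: 12.45
position: [498.2, 281.4, 249.7]
ee_rot: [0.005, 1.0, -0.0, -0.0]
contact_force: [0.3, 0.1, 0.5]
gripper_width: 85.6
grasp_force: 0.0
```

Run:
```python
from h import *
p,d=arm.get_image('top')
print(bars(p,d,190,320));table(p,d)
for o in saddles(p,105,130): print(*o)
plan([(449.8,292.1,120,89.4),(449.8,292.1,28,89.4)])
```

```text
[(616.9, 251.7, -7.4, 93, 19, (263, 208)), (449.8, 292.0, -0.6, 138, 19, (247, 271)), (446.9, 190.8, -11.7, 79, 20, (285, 271))]
post [703.5 -49.9 133.1] 39
post [453.8 -36.7 133.7] 24
pointer [593.4  68.9  42.9] [591.9  69.8  44. ] 77
[612.1  -3.4] 88 [352 203  18   7]
[609.3 -58.9] 94 [373 204  19   7]
[553.9  -0. ] 82 [351 226  18   6]
[549.8 -55. ] 85 [372 227  19   7]
(449.8, 292.1, 120, 89.4) shift [0.184, 0.026, 0.519] turn [0.001, -0.0, 0.002] mm/row 28 deg/row 0.1
(449.8, 292.1, 28, 89.4) shift [-0.001, 0.0, 0.368] turn [-0.0, -0.0, -0.0] mm/row 18 deg/row 0.0
```

{"name": "arm_command", "arguments": {
  "rows": [
    [[0.04, 0.01, 0.1], [0, 0, 0]],
    [[0.08, 0.02, 0.2], [0, 0, 0]],
    [[0.12, 0.026, 0.3], [0, 0, 0]],
    [[0.16, 0.026, 0.4], [0, 0, 0]],
    [[0.184, 0.026, 0.52], [0, 0, 0]]
  ],
  "grip": 0.65
}}

```text
clock: 13.0
position: [453.0, 287.3, 119.6]
ee_rot: [0.004, 1.0, 0.001, 0.0]
contact_force: [0.5, 1.0, -0.0]
gripper_width: 55.7
grasp_force: 0.0
```

{"name": "arm_command", "arguments": {
  "rows": [
    [[0, 0, 0.12], [0, 0, 0]],
    [[0, 0, 0.24], [0, 0, 0]],
    [[0, 0, 0.36], [0, 0, 0]],
    [[0, 0, 0.454], [0, 0, 0]],
    [[0, 0, 0.454], [0, 0, 0]]
  ]
}}

```text
clock: 13.5
position: [451.6, 285.0, 3.4]
ee_rot: [0.005, 1.0, -0.003, -0.003]
contact_force: [0.5, -0.0, 0.5]
gripper_width: 55.3
grasp_force: 0.0
```

{"name": "arm_command", "arguments": {
  "rows": [
    [[0, 0, 0], [0, 0, 0]],
    [[0, 0, 0], [0, 0, 0]],
    [[0, 0, 0], [0, 0, 0]],
    [[0, 0, 0], [0, 0, 0]],
    [[0, 0, 0], [0, 0, 0]]
  ],
  "grip": 0
}}

```text
clock: 14.0
position: [455.2, 288.5, 8.6]
ee_rot: [0.004, 1.0, 0.002, 0.002]
contact_force: [-1.1, 2.1, 6.9]
gripper_width: 18.0
grasp_force: 61.5
```

{"name": "arm_command", "arguments": {
  "rows": [
    [[0, 0, -0.1], [0, 0, 0]],
    [[0, 0, -0.2], [0, 0, 0]],
    [[0, 0, -0.3], [0, 0, 0]],
    [[0, 0, -0.5], [0, 0, 0]],
    [[0, 0, -0.7], [0, 0, 0]]
  ]
}}

```text
clock: 14.5
position: [452.6, 285.4, 181.7]
ee_rot: [0.005, 1.0, -0.001, -0.002]
contact_force: [1.3, 0.7, -4.3]
gripper_width: 18.7
grasp_force: 60.1
```

```bash
cat > log.txt <<'E'
0 0 -.96 0
-.37 .54 0 0
-.37 .54 0 0
-.37 .54 0 0
-.37 .54 0 0
-.513 -.098 .485 -.148
-.409 -.329 .64 -.128
0 .007 .32 0
.033 -.191 0 .107
.033 -.191 0 .107
0 0 -.6 0
.063 .763 .03 .081
.317 .746 0 .058
-.438 -.676 .01 -.058
-.147 -.553 .12 -.056
-.087 -.165 .14 -.036
0 0 .3 0
0 -.026 0 .014
0 0 -.3 0
.012 .343 -.26 .022
.102 .42 0 .056
.316 .746 0 .058
.184 .026 .52 0
0 0 .454 0
0 0 -.7 0
E
cat >> h.py <<'E'
def reck(v=False):
    pos=np.array([144.207,-608.115,231.312]);psi=np.degrees(-1.079-.259+np.pi)
    for l in open('log.txt'):
        a=[float(t) for t in l.split()]
        if len(a)!=4: continue
        pos=pos+down(psi).apply(np.array(a[:3])*250);psi-=a[3]*180
        if v: print(pos.round(1),round(psi,1))
    return (*pos,psi)
E
python3 -c "
from h import *
reck(1)
for i in range(5):print(arm.read_state()['position'])"
```

```text
[ 144.2 -608.1  471.3] 103.3
[ 203.1 -455.4  471.3] 103.3
[ 261.9 -302.7  471.3] 103.3
[ 320.8 -150.   471.3] 103.3
[379.6   2.7 471.3] 103.3
[510.1   8.4 350.1] 130.0
[641.3  11.1 190.1] 153.0
[639.7  11.9 110.1] 153.0
[678.5 -17.1 110.1] 133.8
[705.6 -57.3 110.1] 114.5
[705.6 -57.3 260.1] 114.5
[612.2 109.7 252.6] 99.9
[502.  279.8 252.6] 89.5
[609.9 109.8 250.1] 99.9
[670.  -20.1 220.1] 110.0
[704.5 -51.4 185.1] 116.5
[704.5 -51.4 110.1] 116.5
[707.4 -57.2 110.1] 114.0
[707.4 -57.2 185.1] 114.0
[669.8  19.9 250.1] 110.0
[610.  109.9 250.1] 99.9
[500.  280.  250.1] 89.5
[454.1 286.9 120.1] 89.5
[454.1 286.9   6.6] 89.5
[454.1 286.9 181.6] 89.5
[452.55590573 285.40130869 181.7354349 ]
[452.55590573 285.40130869 181.7354349 ]
[452.55590573 285.40130869 181.7354349 ]
[452.55590573 285.40130869 181.7354349 ]
[452.55590573 285.40130869 181.7354349 ]
```

Run:
```python
from h import *
t=(586.5,-1.0)
plan([(530,150,200,88),(*t,170,86.8),(*t,112,86.8),(*t,80,86.8)],reck())
```

```text
(530, 150, 200, 88) shift [-0.309, -0.545, -0.074] turn [0.0, 0.0, 0.008] mm/row 32 deg/row 0.3
(586.5, -1.0, 170, 86.8) shift [-0.246, -0.596, 0.12] turn [0.0, 0.0, 0.007] mm/row 33 deg/row 0.3
(586.5, -1.0, 112, 86.8) shift [-0.0, 0.0, 0.232] turn [0.0, 0.0, -0.0] mm/row 12 deg/row 0.0
(586.5, -1.0, 80, 86.8) shift [-0.0, 0.0, 0.128] turn [0.0, 0.0, -0.0] mm/row 6 deg/row 0.0
```

{"name": "arm_command", "arguments": {
  "rows": [
    [[-0.06, -0.11, -0.02], [0, 0, 0]],
    [[-0.12, -0.22, -0.04], [0, 0, 0]],
    [[-0.18, -0.33, -0.06], [0, 0, 0]],
    [[-0.24, -0.44, -0.07], [0, 0, 0.004]],
    [[-0.309, -0.545, -0.074], [0, 0, 0.008]]
  ]
}}

```text
clock: 15.0
position: [529.1, 148.2, 199.6]
ee_rot: [0.018, 1.0, -0.0, -0.001]
contact_force: [0.1, 1.6, -3.5]
gripper_width: 18.3
grasp_force: 60.1
```

{"name": "arm_command", "arguments": {
  "rows": [
    [[-0.05, -0.12, 0.02], [0, 0, 0]],
    [[-0.1, -0.24, 0.05], [0, 0, 0]],
    [[-0.15, -0.36, 0.07], [0, 0, 0]],
    [[-0.2, -0.48, 0.1], [0, 0, 0.004]],
    [[-0.246, -0.596, 0.12], [0, 0, 0.007]]
  ]
}}

```text
clock: 15.5
position: [585.1, -2.6, 168.4]
ee_rot: [0.029, 1.0, 0.0, -0.002]
contact_force: [0.5, 0.4, -4.5]
gripper_width: 18.8
grasp_force: 60.1
```

{"name": "arm_command", "arguments": {
  "rows": [
    [[0, 0, 0], [0, 0, 0]],
    [[0, 0, 0], [0, 0, 0]],
    [[0, 0, 0.08], [0, 0, 0]],
    [[0, 0, 0.16], [0, 0, 0]],
    [[0, 0, 0.232], [0, 0, 0]]
  ]
}}

```text
clock: 16.0
position: [585.4, -0.1, 111.3]
ee_rot: [0.028, 1.0, 0.0, -0.0]
contact_force: [0.7, -0.6, -4.1]
gripper_width: 18.3
grasp_force: 60.2
```

```bash
cat >> log.txt <<'E'
-.309 -.545 -.074 .008
-.246 -.596 .12 .007
0 0 .232 0
E
python3 - <<'E'
from h import *
p,d=arm.get_image('top');c=arm.get_image('scene')[0]
cv2.imwrite('pics/t3.png',np.vstack([cv2.resize(p[160:270,310:450],(560,300))[:300],cv2.resize(c[150:320,130:330],(560,300))])[:600])
print(bars(p,d,190,320));print(reck(),arm.read_state()['gripper_width'])
E
```

```text
[(599.4, 351.2, 6.3, 108, 19, (226, 215)), (442.6, 191.9, -10.9, 70, 20, (284, 276))]
(np.float64(586.4550264217236), np.float64(-1.0505708590944778), np.float64(112.06199999999998), np.float64(86.77824701149588)) 18.154492925021906
```

View pics/t3.png

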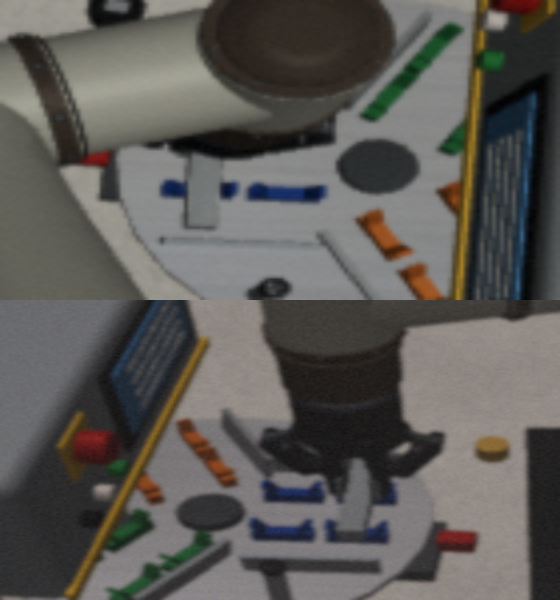

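{"name": "arm_command", "arguments": {
  "rows": [
    [[0, 0, 0.03], [0, 0, 0]],
    [[0, 0, 0.06], [0, 0, 0]],
    [[0, 0, 0.09], [0, 0, 0]],
    [[0, 0, 0.128], [0, 0, 0]],
    [[0, 0, 0.128], [0, 0, 0]]
  ]
}}

```text
clock: 16.6
position: [587.5, -1.0, 80.5]
ee_rot: [0.028, 1.0, -0.0, 0.001]
contact_force: [1.1, -1.4, -0.8]
gripper_width: 18.5
grasp_force: 61.0
```

{"name": "arm_command", "arguments": {
  "rows": [
    [[0, 0, 0], [0, 0, 0]],
    [[0, 0, 0], [0, 0, 0]],
    [[0, 0, 0], [0, 0, 0]],
    [[0, 0, 0], [0, 0, 0]]
  ],
  "grip": 0.45
}}

```text
clock: 17.0
position: [586.7, -1.0, 80.3]
ee_rot: [0.028, 1.0, 0.0, 0.0]
contact_force: [0.3, -0.8, -0.6]
gripper_width: 38.3
grasp_force: 0.0
```

{"name": "arm_command", "arguments": {
  "rows": [
    [[0, 0, -0.1], [0, 0, 0]],
    [[0, 0, -0.2], [0, 0, 0]],
    [[0, 0, -0.3], [0, 0, 0]],
    [[0, 0, -0.4], [0, 0, 0]],
    [[0, 0, -0.5], [0, 0, 0]]
  ]
}}

```text
clock: 17.5
position: [586.3, -1.1, 206.2]
ee_rot: [0.028, 1.0, 0.0, 0.0]
contact_force: [0.3, 0.2, -0.3]
gripper_width: 38.2
grasp_force: 0.0
```

```bash
cat >> log.txt <<'E'
0 0 .128 0
0 0 -.5 0
E
python3 - <<'E'
from h import *
# wait pose left of table (front), then over post B (start of push 2)
print(reck())
plan([(540,130,220,120)],reck())
E
```

```text
(np.float64(586.4550264217236), np.float64(-1.0505708590944778), np.float64(205.06199999999998), np.float64(86.77824701149588))
(540, 130, 220, 120) shift [0.215, 0.513, -0.06] turn [0.0, 0.0, -0.185] mm/row 28 deg/row 6.7
```

Run:
```python
from h import *
plan([(520,70,210,124.8),(440,160,220,162.8),(440,160,220,200.8),(430,130,220,236.9)],reck())
```

```text
(520, 70, 210, 124.8) shift [0.281, 0.269, -0.02] turn [0.0, 0.0, -0.211] mm/row 19 deg/row 7.6
(440, 160, 220, 162.8) shift [0.058, 0.478, -0.04] turn [0.0, 0.0, -0.211] mm/row 24 deg/row 7.6
(440, 160, 220, 200.8) shift [-0.0, 0.0, 0.0] turn [-0.0, 0.0, -0.211] mm/row 0 deg/row 7.6
(430, 130, 220, 236.9) shift [0.098, 0.08, 0.0] turn [-0.0, 0.0, -0.201] mm/row 6 deg/row 7.2
```

{"name": "arm_command", "arguments": {
  "rows": [
    [[0.06, 0.05, 0], [0, 0, -0.04]],
    [[0.12, 0.1, 0], [0, 0, -0.08]],
    [[0.18, 0.16, 0], [0, 0, -0.12]],
    [[0.23, 0.22, 0], [0, 0, -0.17]],
    [[0.281, 0.269, -0.02], [0, 0, -0.211]]
  ],
  "grip": 0.55
}}

```text
clock: 18.0
position: [519.1, 70.6, 209.7]
ee_rot: [-0.302, 0.953, 0.0, -0.001]
contact_force: [0.2, 0.5, -0.4]
gripper_width: 47.3
grasp_force: 0.0
```

{"name": "arm_command", "arguments": {
  "rows": [
    [[0.01, 0.1, 0], [0, 0, -0.04]],
    [[0.02, 0.2, -0.01], [0, 0, -0.08]],
    [[0.03, 0.3, -0.02], [0, 0, -0.12]],
    [[0.045, 0.4, -0.03], [0, 0, -0.17]],
    [[0.058, 0.478, -0.04], [0, 0, -0.211]]
  ]
}}

```text
clock: 18.5
position: [439.1, 160.7, 220.4]
ee_rot: [-0.596, 0.803, 0.0, 0.0]
contact_force: [0.7, -0.3, 0.5]
gripper_width: 46.9
grasp_force: 0.0
```

{"name": "arm_command", "arguments": {
  "rows": [
    [[0, 0, 0], [0, 0, -0.04]],
    [[0, 0, 0], [0, 0, -0.08]],
    [[0, 0, 0], [0, 0, -0.12]],
    [[0, 0, 0], [0, 0, -0.17]],
    [[0, 0, 0], [0, 0, -0.211]]
  ]
}}

```text
clock: 19.0
position: [440.0, 159.9, 220.3]
ee_rot: [0.824, -0.566, 0.0, -0.0]
contact_force: [0.2, -0.6, 0.5]
gripper_width: 47.0
grasp_force: 0.0
```

{"name": "arm_command", "arguments": {
  "rows": [
    [[0.02, 0.02, 0], [0, 0, -0.04]],
    [[0.04, 0.03, 0], [0, 0, -0.08]],
    [[0.06, 0.05, 0], [0, 0, -0.12]],
    [[0.08, 0.06, 0], [0, 0, -0.16]],
    [[0.098, 0.08, 0], [0, 0, -0.201]]
  ]
}}

```text
clock: 19.5
position: [430.0, 129.7, 220.2]
ee_rot: [0.959, -0.282, 0.0, -0.0]
contact_force: [-0.2, 0.2, 0.1]
gripper_width: 46.9
grasp_force: 0.0
```

```bash
cat >> log.txt <<'E'
.281 .269 -.02 -.211
.058 .478 -.04 -.211
0 0 0 -.211
.098 .08 0 -.201
E
python3 - <<'E'
from h import *
p,d=arm.get_image('top')
print(bars(p,d,190,320),bars(p,d,340,400,190,245,82,110,95));table(p,d)
for o in saddles(p,105,130): print(*o)
print(reck(),arm.read_state()['joints'].round(2))
c=arm.get_image('scene')[0]
cv2.imwrite('pics/t4.png',np.vstack([cv2.resize(p[160:270,310:450],(560,300))[:300],cv2.resize(c[150:320,130:330],(560,300))])[:600])
E
```

```text
[(608.8, 252.8, -7.4, 109, 19, (263, 212)), (599.4, 351.3, 6.2, 108, 19, (226, 215))] [(581.1, 0.8, -3.2, 140, 21, (359, 217))]
post [704.1 -52.  134.2] 41
post [455.6 -34.7 133.8] 41
pointer [593.3  69.1  42.8] [591.9  69.8  44. ] 78
[615.3  14.5] 24 [352 202   4   7]
[612.7 -20.3] 24 [365 203   5   7]
[609.7 -59. ] 93 [373 204  19   7]
[555.2  16.6] 21 [351 226   5   5]
[550. -55.] 89 [372 227  19   7]
(np.float64(430.01491275733815), np.float64(129.96049216055835), np.float64(220.06199999999998), np.float64(236.89824701149587)) [ 0.66  0.09 -0.42 -0.   -1.06  0.34]
```

View pics/t4.png

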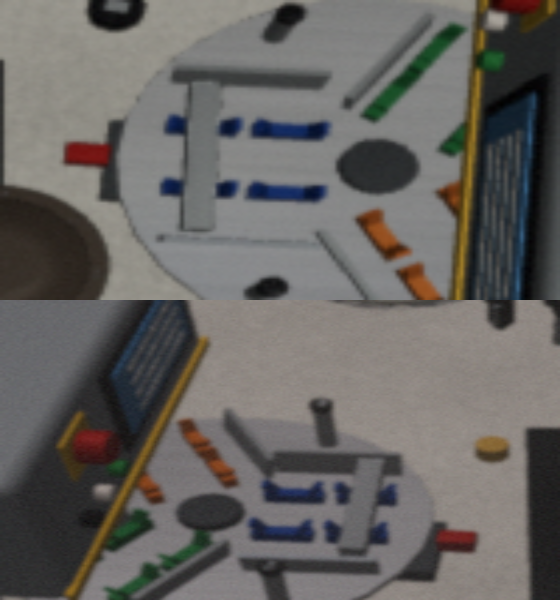

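Run:
```python
from h import *
plan([onpost(145.5,190),onpost(145.5,109),onpost(143.5,109),onpost(142.5,109)],reck())
```

```text
(np.float64(455.5017026498077), np.float64(-33.871095645899246), 190, 235.5) shift [0.443, 0.493, 0.12] turn [0.0, 0.0, 0.008] mm/row 34 deg/row 0.3
(np.float64(455.5017026498077), np.float64(-33.871095645899246), 109, 235.5) shift [0.0, 0.0, 0.324] turn [0.0, 0.0, -0.0] mm/row 16 deg/row 0.0
(np.float64(458.4407552105035), np.float64(-29.750695921055524), 109, 233.5) shift [0.001, -0.02, 0.0] turn [0.0, 0.0, 0.011] mm/row 1 deg/row 0.4
(np.float64(459.9637656577709), np.float64(-27.729592793735478), 109, 232.5) shift [-0.0, -0.01, 0.0] turn [0.0, 0.0, 0.005] mm/row 0 deg/row 0.2
```

{"name": "arm_command", "arguments": {
  "rows": [
    [[0.09, 0.1, 0.02], [0, 0, 0.002]],
    [[0.18, 0.2, 0.05], [0, 0, 0.004]],
    [[0.27, 0.3, 0.07], [0, 0, 0.006]],
    [[0.36, 0.4, 0.1], [0, 0, 0.008]],
    [[0.443, 0.493, 0.12], [0, 0, 0.008]]
  ]
}}

```text
clock: 20.1
position: [455.6, -35.0, 189.8]
ee_rot: [0.954, -0.298, 0.0, -0.0]
contact_force: [-0.0, 0.1, -0.1]
gripper_width: 47.2
grasp_force: 0.0
```

{"name": "arm_command", "arguments": {
  "rows": [
    [[0, 0, 0], [0, 0, 0]],
    [[0, 0, 0.1], [0, 0, 0]],
    [[0, 0, 0.2], [0, 0, 0]],
    [[0, 0, 0.324], [0, 0, 0]],
    [[0, 0, 0.324], [0, 0, 0]]
  ]
}}

```text
clock: 20.6
position: [452.9, -33.8, 106.1]
ee_rot: [0.955, -0.298, -0.004, 0.002]
contact_force: [-1.0, -0.8, 0.8]
gripper_width: 46.6
grasp_force: 0.0
```

{"name": "arm_command", "arguments": {
  "rows": [
    [[0, 0, 0], [0, 0, 0]],
    [[0, 0, 0], [0, 0, 0]],
    [[0, -0.01, 0], [0, 0, 0.005]],
    [[0.001, -0.02, 0], [0, 0, 0.011]],
    [[0.001, -0.02, 0], [0, 0, 0.011]]
  ],
  "grip": 0.3
}}

```text
clock: 21.1
position: [458.8, -29.8, 110.0]
ee_rot: [0.95, -0.314, 0.0, -0.0]
contact_force: [-1.5, -0.7, 0.6]
gripper_width: 25.7
grasp_force: 0.8
```

{"name": "arm_command", "arguments": {
  "rows": [
    [[0, 0, 0], [0, 0, 0]],
    [[0, 0, 0], [0, 0, 0]],
    [[0, 0, 0], [0, 0, 0]],
    [[0, 0, 0], [0, 0, 0]],
    [[0, 0, 0], [0, 0, 0]]
  ]
}}

```text
clock: 21.6
position: [458.6, -29.7, 109.0]
ee_rot: [0.95, -0.313, 0.0, -0.0]
contact_force: [-0.5, -1.5, 0.4]
gripper_width: 25.7
grasp_force: 0.3
```

{"name": "arm_command", "arguments": {
  "rows": [
    [[0, -0.01, 0], [0, 0, 0.005]],
    [[0, -0.01, 0], [0, 0, 0.005]],
    [[0, -0.01, 0], [0, 0, 0.005]],
    [[0, -0.01, 0], [0, 0, 0.005]],
    [[0, -0.01, 0], [0, 0, 0.005]]
  ]
}}

```text
clock: 22.1
position: [459.8, -28.0, 109.0]
ee_rot: [0.947, -0.321, -0.0, 0.0]
contact_force: [-1.6, -3.8, 0.8]
gripper_width: 25.6
grasp_force: 1.7
```

```bash
cat >> log.txt <<'E'
.443 .493 .12 .008
0 0 .324 0
.001 -.02 0 .011
0 -.01 0 .005
E
python3 - <<'E'
from h import *
p,d=arm.get_image('top')
print(bars(p,d,340,400,190,245,82,110,95));table(p,d);print(reck())
E
```

```text
[(588.7, 0.2, -5.0, 126, 21, (360, 213))]
post [705.6 -56.2 132.5] 36
pointer [593.3  69.1  42.9] [591.9  69.8  44. ] 78
(np.float64(460.00896593376564), np.float64(-27.784019204979938), np.float64(109.06199999999998), np.float64(232.57824701149588))
```

{"name": "arm_command", "arguments": {
  "rows": [
    [[0.001, -0.03, 0], [0, 0, 0.016]],
    [[0.003, -0.06, 0], [0, 0, 0.033]],
    [[0.007, -0.089, 0], [0, 0, 0.049]],
    [[0.012, -0.119, 0], [0, 0, 0.066]],
    [[0.019, -0.148, 0], [0, 0, 0.082]]
  ]
}}

```text
clock: 22.65
position: [484.2, -2.7, 108.8]
ee_rot: [0.898, -0.441, -0.002, 0.002]
contact_force: [-3.0, -10.2, 5.1]
gripper_width: 25.9
grasp_force: 4.7
```

{"name": "arm_command", "arguments": {
  "rows": [
    [[0.001, -0.03, 0], [0, 0, 0.016]],
    [[0.003, -0.06, 0], [0, 0, 0.033]],
    [[0.007, -0.089, 0], [0, 0, 0.049]],
    [[0.012, -0.119, 0], [0, 0, 0.066]],
    [[0.019, -0.148, 0], [0, 0, 0.082]]
  ]
}}

```text
clock: 23.15
position: [516.3, 17.1, 108.4]
ee_rot: [0.833, -0.553, -0.002, 0.002]
contact_force: [-4.6, -3.7, 3.1]
gripper_width: 25.3
grasp_force: 2.9
```

{"name": "arm_command", "arguments": {
  "rows": [
    [[0.001, -0.03, 0], [0, 0, 0.016]],
    [[0.003, -0.06, 0], [0, 0, 0.033]],
    [[0.007, -0.089, 0], [0, 0, 0.049]],
    [[0.012, -0.119, 0], [0, 0, 0.066]],
    [[0.019, -0.148, 0], [0, 0, 0.082]]
  ]
}}

```text
clock: 23.65
position: [553.6, 28.2, 108.5]
ee_rot: [0.756, -0.655, -0.001, 0.0]
contact_force: [-2.8, -0.6, 0.4]
gripper_width: 25.8
grasp_force: 1.0
```

{"name": "arm_command", "arguments": {
  "rows": [
    [[0.001, -0.03, 0], [0, 0, 0.016]],
    [[0.003, -0.06, 0], [0, 0, 0.033]],
    [[0.007, -0.089, 0], [0, 0, 0.049]],
    [[0.012, -0.119, 0], [0, 0, 0.066]],
    [[0.019, -0.148, 0], [0, 0, 0.082]]
  ]
}}

```text
clock: 24.15
position: [590.2, 29.1, 108.4]
ee_rot: [-0.665, 0.747, 0.002, -0.001]
contact_force: [-4.0, 1.0, 2.2]
gripper_width: 25.8
grasp_force: 1.9
```

{"name": "arm_command", "arguments": {
  "rows": [
    [[0.001, -0.03, 0], [0, 0, 0.016]],
    [[0.003, -0.06, 0], [0, 0, 0.033]],
    [[0.007, -0.089, 0], [0, 0, 0.049]],
    [[0.012, -0.119, 0], [0, 0, 0.066]],
    [[0.019, -0.148, 0], [0, 0, 0.082]]
  ]
}}

```text
clock: 24.65
position: [626.9, 20.7, 108.4]
ee_rot: [-0.564, 0.826, 0.001, -0.001]
contact_force: [-1.6, 1.7, -0.5]
gripper_width: 25.3
grasp_force: 1.0
```

{"name": "arm_command", "arguments": {
  "rows": [
    [[0.001, -0.03, 0], [0, 0, 0.016]],
    [[0.003, -0.06, 0], [0, 0, 0.033]],
    [[0.007, -0.089, 0], [0, 0, 0.049]],
    [[0.012, -0.119, 0], [0, 0, 0.066]],
    [[0.019, -0.148, 0], [0, 0, 0.082]]
  ]
}}

```text
clock: 25.15
position: [659.9, 3.5, 108.5]
ee_rot: [-0.453, 0.891, 0.002, -0.0]
contact_force: [-3.5, 4.3, 2.2]
gripper_width: 25.6
grasp_force: 2.6
```

{"name": "arm_command", "arguments": {
  "rows": [
    [[0.001, -0.03, 0], [0, 0, 0.016]],
    [[0.003, -0.06, 0], [0, 0, 0.033]],
    [[0.007, -0.089, 0], [0, 0, 0.049]],
    [[0.012, -0.119, 0], [0, 0, 0.066]],
    [[0.019, -0.148, 0], [0, 0, 0.082]]
  ]
}}

```text
clock: 25.65
position: [688.0, -21.7, 108.5]
ee_rot: [-0.335, 0.942, 0.001, 0.001]
contact_force: [0.8, 1.8, -0.4]
gripper_width: 25.7
grasp_force: 1.1
```

{"name": "arm_command", "arguments": {
  "rows": [
    [[0.001, -0.03, 0], [0, 0, 0.016]],
    [[0.003, -0.06, 0], [0, 0, 0.033]],
    [[0.007, -0.089, 0], [0, 0, 0.049]],
    [[0.012, -0.119, 0], [0, 0, 0.066]],
    [[0.019, -0.148, 0], [0, 0, 0.082]]
  ]
}}

```text
clock: 26.15
position: [708.0, -52.3, 108.5]
ee_rot: [-0.211, 0.977, 0.002, 0.001]
contact_force: [-1.6, 9.2, 1.2]
gripper_width: 25.8
grasp_force: 4.7
```

{"name": "arm_command", "arguments": {
  "rows": [
    [[0, 0, 0], [0, 0, 0]],
    [[0, 0, 0], [0, 0, 0]],
    [[0, 0, 0], [0, 0, 0]],
    [[0, 0, 0], [0, 0, 0]],
    [[0, 0, 0], [0, 0, 0]]
  ]
}}

```text
clock: 26.65
position: [707.5, -55.6, 109.1]
ee_rot: [-0.212, 0.977, -0.0, 0.0]
contact_force: [-0.6, 0.1, -0.2]
gripper_width: 25.6
grasp_force: 0.0
```

```bash
for i in 1 2 3 4 5 6 7 8; do echo .019 -.148 0 .082 >> log.txt; done
python3 - <<'E'
from h import *
p,d=arm.get_image('top');cv2.imwrite('pics/top5.png',p)
table(p,d);r=reck();print(r)
a=np.degrees(np.arctan2(r[1]+116,r[0]-575));print(a,arm.read_state()['position'])
for o in saddles(p,3,20): print(*o)
E
```

```text
post [692.  -41.  133.6] 14h.py:38: RuntimeWarning: Mean of empty slice.
  print('pointer',c[red].mean(0).round(1),P('top',((uu.min()+uu.max())/2,(vv.min()+vv.max())/2),44).round(1),red.sum())
  ret = um.true_divide(
Traceback (most recent call last):
  File "h.py", line 38, in table
    print('pointer',c[red].mean(0).round(1),P('top',((uu.min()+uu.max())/2,(vv.min()+vv.max())/2),44).round(1),red.sum())
                                                      ~~~~~~^^
ValueError: zero-size array to reduction operation minimum which has no identity
```

```bash
echo 0 0 -.4 0 >> log.txt
python3 - <<'E'
from h import *
plan([(650,60,230,105),(600,180,230,90),(560,252.8,200,82.6)],reck())
E
```

```text
(650, 60, 230, 105) shift [0.018, 0.516, -0.084] turn [0.0, 0.0, 0.053] mm/row 26 deg/row 1.9
(600, 180, 230, 90) shift [0.069, 0.515, 0.0] turn [0.0, 0.0, 0.083] mm/row 26 deg/row 3.0
(560, 252.8, 200, 82.6) shift [0.16, 0.292, 0.12] turn [0.0, 0.0, 0.041] mm/row 18 deg/row 1.5
```

{"name": "arm_command", "arguments": {
  "rows": [
    [[0, 0, 0], [0, 0, 0]],
    [[0, 0, 0], [0, 0, 0]]
  ],
  "grip": 0.55
}}

```text
clock: 26.9
position: [707.5, -55.6, 109.1]
ee_rot: [-0.212, 0.977, -0.0, 0.0]
contact_force: [0.5, -0.5, 0.1]
gripper_width: 46.8
grasp_force: 0.0
```

{"name": "arm_command", "arguments": {
  "rows": [
    [[0, 0, -0.1], [0, 0, 0]],
    [[0, 0, -0.2], [0, 0, 0]],
    [[0, 0, -0.3], [0, 0, 0]],
    [[0, 0, -0.4], [0, 0, 0]],
    [[0, 0, -0.4], [0, 0, 0]]
  ]
}}

```text
clock: 27.4
position: [709.6, -55.7, 214.2]
ee_rot: [-0.212, 0.977, -0.001, 0.004]
contact_force: [0.2, -0.3, 1.5]
gripper_width: 46.9
grasp_force: 0.0
```

{"name": "arm_command", "arguments": {
  "rows": [
    [[0, 0.1, -0.02], [0, 0, 0.01]],
    [[0, 0.2, -0.04], [0, 0, 0.02]],
    [[0.01, 0.3, -0.06], [0, 0, 0.03]],
    [[0.01, 0.4, -0.08], [0, 0, 0.04]],
    [[0.018, 0.516, -0.084], [0, 0, 0.053]]
  ],
  "grip": 0.65
}}

```text
clock: 27.9
position: [649.6, 60.6, 229.8]
ee_rot: [-0.129, 0.992, -0.0, 0.0]
contact_force: [0.0, -0.3, -0.1]
gripper_width: 55.8
grasp_force: 0.0
```

{"name": "arm_command", "arguments": {
  "rows": [
    [[0.12, 0.09, 0], [0, 0, 0.02]],
    [[0.24, 0.18, 0], [0, 0, 0.04]],
    [[0.36, 0.27, 0], [0, 0, 0.06]],
    [[0.48, 0.36, 0], [0, 0, 0.08]],
    [[0.6, 0.45, 0], [0, 0, 0.1]]
  ]
}}

```text
clock: 28.4
position: [474.2, 130.1, 229.3]
ee_rot: [0.028, 1.0, -0.0, -0.0]
contact_force: [-0.4, 0.2, 0.1]
gripper_width: 56.0
grasp_force: 0.0
```

```bash
cat >> log.txt <<'E'
.018 .516 -.084 .053
.6 .45 0 .1
E
python3 - <<'E'
from h import *
p,d=arm.get_image('top');cv2.imwrite('pics/top6.png',p)
print(reck(),bars(p,d,190,320));table(p,d)
for o in saddles(p,3,20): print(*o)
cv2.imwrite('pics/t6.png',cv2.resize(p[140:310,185:440],None,fx=3,fy=3,interpolation=cv2.INTER_CUBIC))
E
```

```text
(np.float64(475.9551419834613), np.float64(129.9588907501354), np.float64(230.062), np.float64(86.95824701149593)) [(610.1, 252.5, -7.3, 105, 19, (263, 210)), (599.5, 351.3, 6.3, 108, 19, (226, 215))]
post [703.2 -49.5 133.7] 41
post [454.  -36.7 133.9] 35
pointer [597.   57.2  40.9] [594.6  57.8  44. ] 12
[612.7  -2.2] 100 [351 203  19   7]
[610.2 -59. ] 100 [373 204  19   7]
[551.7   0. ] 98 [350 226  20   7]
[549.1 -56.2] 100 [372 227  20   7]
```

View pics/t6.png

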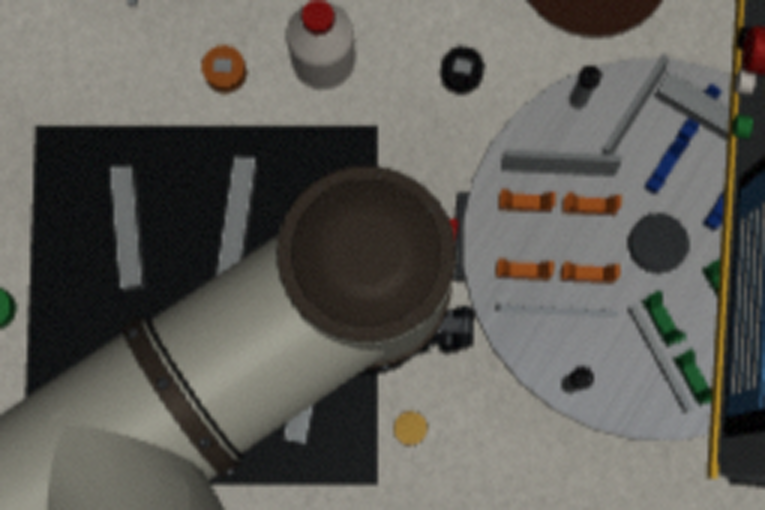

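Run:
```python
from h import *
t=(608.8,252.8)
i=(578.4,-56.2)
plan([(*t,150,82.6),(*t,60,82.6),(*t,6.5,82.6),(*t,180,82.6),(600,100,210,85),(*i,180,86.8),(*i,112,86.8),(*i,80,86.8)],reck())
```

```text
(608.8, 252.8, 150, 82.6) shift [-0.505, 0.519, 0.32] turn [0.0, 0.0, 0.024] mm/row 40 deg/row 0.9
(608.8, 252.8, 60, 82.6) shift [0.0, -0.0, 0.36] turn [0.0, 0.0, 0.0] mm/row 18 deg/row 0.0
(608.8, 252.8, 6.5, 82.6) shift [0.0, -0.0, 0.214] turn [0.0, 0.0, 0.0] mm/row 11 deg/row 0.0
(608.8, 252.8, 180, 82.6) shift [0.0, -0.0, -0.694] turn [0.0, 0.0, 0.0] mm/row 35 deg/row 0.0
(600, 100, 210, 85) shift [-0.043, -0.611, -0.12] turn [0.0, 0.0, -0.013] mm/row 31 deg/row 0.5
(578.4, -56.2, 180, 86.8) shift [0.031, -0.63, 0.12] turn [0.0, 0.0, -0.01] mm/row 32 deg/row 0.4
(578.4, -56.2, 112, 86.8) shift [0.0, 0.0, 0.272] turn [0.0, 0.0, -0.0] mm/row 14 deg/row 0.0
(578.4, -56.2, 80, 86.8) shift [0.0, 0.0, 0.128] turn [0.0, 0.0, -0.0] mm/row 6 deg/row 0.0
```

{"name": "arm_command", "arguments": {
  "rows": [
    [[-0.1, 0.1, 0.06], [0, 0, 0]],
    [[-0.2, 0.2, 0.12], [0, 0, 0.01]],
    [[-0.3, 0.3, 0.18], [0, 0, 0.02]],
    [[-0.4, 0.41, 0.25], [0, 0, 0.024]],
    [[-0.505, 0.519, 0.32], [0, 0, 0.024]]
  ]
}}

```text
clock: 28.95
position: [609.5, 253.6, 148.7]
ee_rot: [0.064, 0.998, -0.0, -0.0]
contact_force: [0.2, 0.7, -0.1]
gripper_width: 55.5
grasp_force: 0.0
```

{"name": "arm_command", "arguments": {
  "rows": [
    [[0, 0, 0.07], [0, 0, 0]],
    [[0, 0, 0.14], [0, 0, 0]],
    [[0, 0, 0.21], [0, 0, 0]],
    [[0, 0, 0.28], [0, 0, 0]],
    [[0, 0, 0.36], [0, 0, 0]]
  ]
}}

```text
clock: 29.45
position: [608.8, 252.7, 58.8]
ee_rot: [0.064, 0.998, -0.0, -0.0]
contact_force: [0.5, 0.7, 0.5]
gripper_width: 55.6
grasp_force: 0.0
```

{"name": "arm_command", "arguments": {
  "rows": [
    [[0, 0, 0.07], [0, 0, 0]],
    [[0, 0, 0.14], [0, 0, 0]],
    [[0, 0, 0.214], [0, 0, 0]],
    [[0, 0, 0.214], [0, 0, 0]],
    [[0, 0, 0.214], [0, 0, 0]]
  ]
}}

```text
clock: 29.95
position: [608.8, 252.6, 6.2]
ee_rot: [0.064, 0.998, -0.0, -0.0]
contact_force: [0.9, -0.8, -0.2]
gripper_width: 55.5
grasp_force: 0.0
```

{"name": "arm_command", "arguments": {
  "rows": [
    [[0, 0, 0], [0, 0, 0]],
    [[0, 0, 0], [0, 0, 0]],
    [[0, 0, 0], [0, 0, 0]],
    [[0, 0, 0], [0, 0, 0]],
    [[0, 0, 0], [0, 0, 0]]
  ],
  "grip": 0
}}

```text
clock: 30.45
position: [609.5, 253.2, 8.0]
ee_rot: [0.064, 0.998, 0.0, 0.001]
contact_force: [-0.9, -0.5, 6.3]
gripper_width: 18.4
grasp_force: 63.1
```

{"name": "arm_command", "arguments": {
  "rows": [
    [[0, 0, -0.1], [0, 0, 0]],
    [[0, 0, -0.25], [0, 0, 0]],
    [[0, 0, -0.4], [0, 0, 0]],
    [[0, 0, -0.55], [0, 0, 0]],
    [[0, 0, -0.694], [0, 0, 0]]
  ]
}}

```text
clock: 30.95
position: [608.0, 252.5, 180.3]
ee_rot: [0.064, 0.998, -0.0, -0.001]
contact_force: [1.0, -0.0, -4.1]
gripper_width: 18.4
grasp_force: 62.0
```

{"name": "arm_command", "arguments": {
  "rows": [
    [[-0.01, -0.12, -0.02], [0, 0, 0]],
    [[-0.02, -0.24, -0.05], [0, 0, -0.004]],
    [[-0.03, -0.36, -0.07], [0, 0, -0.008]],
    [[-0.035, -0.48, -0.1], [0, 0, -0.01]],
    [[-0.043, -0.611, -0.12], [0, 0, -0.013]]
  ]
}}

```text
clock: 31.45
position: [599.0, 99.0, 209.1]
ee_rot: [0.044, 0.999, 0.0, -0.001]
contact_force: [0.2, 0.0, -2.7]
gripper_width: 18.1
grasp_force: 62.0
```

{"name": "arm_command", "arguments": {
  "rows": [
    [[0.01, -0.12, 0], [0, 0, 0]],
    [[0.01, -0.25, 0.02], [0, 0, -0.004]],
    [[0.02, -0.38, 0.05], [0, 0, -0.008]],
    [[0.025, -0.5, 0.08], [0, 0, -0.01]],
    [[0.031, -0.63, 0.12], [0, 0, -0.01]]
  ]
}}

```text
clock: 31.95
position: [577.5, -57.2, 178.9]
ee_rot: [0.028, 1.0, 0.0, -0.001]
contact_force: [0.5, 1.0, -2.8]
gripper_width: 18.2
grasp_force: 62.0
```

```bash
cat >> log.txt <<'E'
-.505 .519 .32 .024
0 0 .36 0
0 0 .214 0
0 0 -.694 0
-.043 -.611 -.12 -.013
.031 -.63 .12 -.01
E
python3 - <<'E'
from h import *
print(reck());p,d=arm.get_image('top')
print(bars(p,d,190,320))
E
```

```text
(np.float64(578.4944148011142), np.float64(-56.258557522702006), np.float64(180.062), np.float64(86.77824701149594))
[(599.3, 351.2, 6.3, 109, 19, (226, 215)), (447.1, 190.7, -11.5, 79, 20, (285, 271))]
```

```bash
cat >> log.txt <<'E'
0 0 .4 0
0 0 -.52 0
E
python3 - <<'E'
from h import *
t=(599.3,351.2);i=(581.5,0)
plan([(590,140,210,91),(*t,150,96.3),(*t,60,96.3),(*t,8,96.3),(*t,180,96.3),(590,180,200,92),(*i,180,86.8),(*i,112,86.8),(*i,81,86.8)],reck())
E
```

```text
(590, 140, 210, 91) shift [-0.002, 0.786, 0.0] turn [0.0, 0.0, -0.023] mm/row 39 deg/row 0.8
(599.3, 351.2, 150, 96.3) shift [-0.051, 0.844, 0.24] turn [0.0, 0.0, -0.03] mm/row 44 deg/row 1.1
(599.3, 351.2, 60, 96.3) shift [0.0, 0.001, 0.36] turn [0.0, 0.0, 0.0] mm/row 18 deg/row 0.0
(599.3, 351.2, 8, 96.3) shift [0.0, -0.0, 0.208] turn [0.0, 0.0, 0.0] mm/row 10 deg/row 0.0
(599.3, 351.2, 180, 96.3) shift [0.0, -0.0, -0.688] turn [0.0, 0.0, 0.0] mm/row 34 deg/row 0.0
(590, 180, 200, 92) shift [0.113, -0.677, -0.08] turn [0.0, 0.0, 0.024] mm/row 35 deg/row 0.9
(581.5, 0, 180, 86.8) shift [0.059, -0.718, 0.08] turn [0.0, 0.0, 0.029] mm/row 36 deg/row 1.0
(581.5, 0, 112, 86.8) shift [-0.0, -0.0, 0.272] turn [0.0, 0.0, -0.0] mm/row 14 deg/row 0.0
(581.5, 0, 81, 86.8) shift [-0.0, -0.0, 0.124] turn [0.0, 0.0, -0.0] mm/row 6 deg/row 0.0
```

{"name": "arm_command", "arguments": {
  "rows": [
    [[0, 0, 0.1], [0, 0, 0]],
    [[0, 0, 0.2], [0, 0, 0]],
    [[0, 0, 0.3], [0, 0, 0]],
    [[0, 0, 0.35], [0, 0, 0]],
    [[0, 0, 0.4], [0, 0, 0]]
  ]
}}

```text
clock: 32.5
position: [578.1, -56.3, 79.3]
ee_rot: [0.028, 1.0, -0.0, -0.001]
contact_force: [-16.4, 4.0, 55.7]
gripper_width: 18.1
grasp_force: 70.4
```

{"name": "arm_command", "arguments": {
  "rows": [
    [[0, 0, 0], [0, 0, 0]],
    [[0, 0, 0], [0, 0, 0]],
    [[0, 0, 0], [0, 0, 0]],
    [[0, 0, 0], [0, 0, 0]],
    [[0, 0, 0], [0, 0, 0]]
  ],
  "grip": 0.45
}}

```text
clock: 33.0
position: [578.7, -56.2, 80.4]
ee_rot: [0.028, 1.0, 0.0, 0.0]
contact_force: [-0.4, -0.3, -0.1]
gripper_width: 38.5
grasp_force: 0.0
```

{"name": "arm_command", "arguments": {
  "rows": [
    [[0, 0, -0.1], [0, 0, 0]],
    [[0, 0, -0.2], [0, 0, 0]],
    [[0, 0, -0.3], [0, 0, 0]],
    [[0, 0, -0.4], [0, 0, 0]],
    [[0, 0, -0.52], [0, 0, 0]]
  ]
}}

```text
clock: 33.5
position: [577.9, -56.3, 210.6]
ee_rot: [0.028, 1.0, 0.0, -0.001]
contact_force: [-0.4, -0.3, -0.0]
gripper_width: 38.8
grasp_force: 0.0
```

{"name": "arm_command", "arguments": {
  "rows": [
    [[0, 0.15, 0], [0, 0, 0]],
    [[0, 0.3, 0], [0, 0, -0.01]],
    [[0, 0.46, 0], [0, 0, -0.01]],
    [[0, 0.62, 0], [0, 0, -0.02]],
    [[-0.002, 0.786, 0], [0, 0, -0.023]]
  ],
  "grip": 0.65
}}

```text
clock: 34.0
position: [589.9, 141.3, 210.4]
ee_rot: [-0.008, 1.0, 0.0, 0.0]
contact_force: [0.9, -0.1, 0.6]
gripper_width: 55.3
grasp_force: 0.0
```

```bash
echo -.002 .786 0 -.023 >>log.txt
python3 - <<'E'
from h import *
p,d=arm.get_image('top')
print(bars(p,d,340,420,190,245,82,120,95));table(p,d)
c,dc=arm.get_image('scene')
cl=cloud('top',d)
for u,v in [(381,205),(381,210),(381,216),(381,222),(381,228)]: print(cl[v,u].round(1))
cv2.imwrite('pics/t7.png',np.vstack([cv2.resize(p[160:270,310:450],(560,300))[:300],cv2.resize(c[150:320,130:330],(560,300))])[:600])
E
```

```text
[(577.4, -55.6, -3.6, 111, 20, (382, 218))]
post [703.6 -51.2 132.7] 42
post [454.7 -31.9 132.3] 13
pointer [593.3  69.1  43. ] [591.9  69.8  44. ] 78
[612.  -54.1  92.8]
[598.6 -53.4  95. ]
[583.5 -53.4  93.1]
[567.7 -52.8  94.6]
[552.  -52.1  96.4]
```

View pics/t7.png

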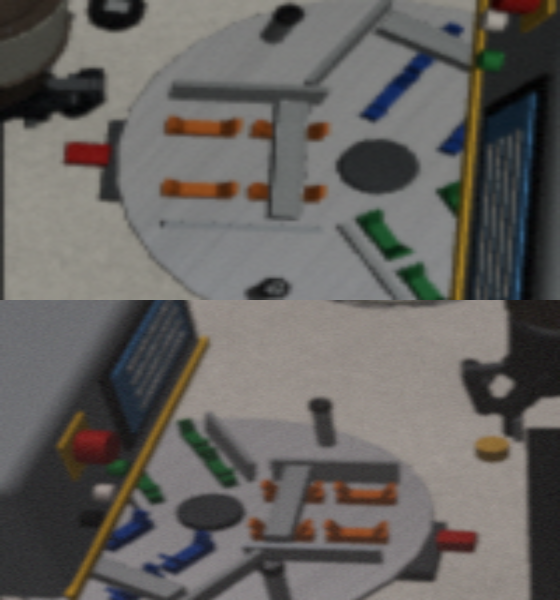

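{"name": "arm_command", "arguments": {
  "rows": [
    [[-0.01, 0.17, 0.04], [0, 0, 0]],
    [[-0.02, 0.34, 0.09], [0, 0, -0.01]],
    [[-0.03, 0.51, 0.14], [0, 0, -0.02]],
    [[-0.04, 0.68, 0.19], [0, 0, -0.03]],
    [[-0.051, 0.844, 0.24], [0, 0, -0.03]]
  ]
}}

```text
clock: 34.6
position: [599.4, 352.1, 149.7]
ee_rot: [-0.055, 0.998, -0.0, 0.0]
contact_force: [-0.1, -1.2, 0.0]
gripper_width: 55.5
grasp_force: 0.0
```

{"name": "arm_command", "arguments": {
  "rows": [
    [[0, 0, 0.07], [0, 0, 0]],
    [[0, 0, 0.14], [0, 0, 0]],
    [[0, 0, 0.21], [0, 0, 0]],
    [[0, 0, 0.28], [0, 0, 0]],
    [[0, 0, 0.36], [0, 0, 0]]
  ]
}}

```text
clock: 35.1
position: [599.8, 350.6, 59.8]
ee_rot: [-0.055, 0.998, 0.0, 0.0]
contact_force: [1.1, 0.3, -0.0]
gripper_width: 55.5
grasp_force: 0.0
```

{"name": "arm_command", "arguments": {
  "rows": [
    [[0, 0, 0.07], [0, 0, 0]],
    [[0, 0, 0.14], [0, 0, 0]],
    [[0, 0, 0.208], [0, 0, 0]],
    [[0, 0, 0.208], [0, 0, 0]],
    [[0, 0, 0.208], [0, 0, 0]]
  ]
}}

```text
clock: 35.6
position: [599.7, 350.6, 8.2]
ee_rot: [-0.055, 0.998, -0.0, -0.0]
contact_force: [0.6, -0.4, 0.1]
gripper_width: 55.4
grasp_force: 0.0
```

{"name": "arm_command", "arguments": {
  "rows": [
    [[0, 0, 0], [0, 0, 0]],
    [[0, 0, 0], [0, 0, 0]],
    [[0, 0, 0], [0, 0, 0]],
    [[0, 0, 0], [0, 0, 0]],
    [[0, 0, 0], [0, 0, 0]]
  ],
  "grip": 0
}}

```text
clock: 36.1
position: [600.0, 351.4, 9.5]
ee_rot: [-0.055, 0.998, 0.0, 0.001]
contact_force: [-0.4, -0.4, 5.9]
gripper_width: 18.5
grasp_force: 63.0
```

{"name": "arm_command", "arguments": {
  "rows": [
    [[0, 0, -0.1], [0, 0, 0]],
    [[0, 0, -0.25], [0, 0, 0]],
    [[0, 0, -0.4], [0, 0, 0]],
    [[0, 0, -0.55], [0, 0, 0]],
    [[0, 0, -0.688], [0, 0, 0]]
  ]
}}

```text
clock: 36.6
position: [598.6, 350.8, 180.2]
ee_rot: [-0.055, 0.998, -0.0, -0.001]
contact_force: [0.7, 0.2, -3.6]
gripper_width: 18.2
grasp_force: 61.8
```

{"name": "arm_command", "arguments": {
  "rows": [
    [[0.02, -0.13, -0.02], [0, 0, 0]],
    [[0.04, -0.26, -0.03], [0, 0, 0.005]],
    [[0.06, -0.4, -0.05], [0, 0, 0.01]],
    [[0.08, -0.54, -0.06], [0, 0, 0.02]],
    [[0.113, -0.677, -0.08], [0, 0, 0.024]]
  ]
}}

```text
clock: 37.1
position: [588.7, 178.1, 198.1]
ee_rot: [-0.017, 1.0, -0.0, -0.002]
contact_force: [1.5, -0.5, -3.9]
gripper_width: 18.2
grasp_force: 61.8
```

{"name": "arm_command", "arguments": {
  "rows": [
    [[0.01, -0.14, 0], [0, 0, 0]],
    [[0.02, -0.28, 0.02], [0, 0, 0.01]],
    [[0.03, -0.42, 0.04], [0, 0, 0.02]],
    [[0.045, -0.57, 0.06], [0, 0, 0.029]],
    [[0.059, -0.718, 0.08], [0, 0, 0.029]]
  ]
}}

```text
clock: 37.6
position: [580.1, -1.5, 178.5]
ee_rot: [0.028, 1.0, 0.0, -0.001]
contact_force: [0.3, -0.2, -3.7]
gripper_width: 18.2
grasp_force: 61.8
```

{"name": "arm_command", "arguments": {
  "rows": [
    [[0, 0, 0], [0, 0, 0]],
    [[0, 0, 0.06], [0, 0, 0]],
    [[0, 0, 0.12], [0, 0, 0]],
    [[0, 0, 0.18], [0, 0, 0]],
    [[0, 0, 0.232], [0, 0, 0]]
  ]
}}

```text
clock: 38.1
position: [580.5, 0.2, 120.3]
ee_rot: [0.028, 1.0, 0.0, -0.001]
contact_force: [0.0, 0.2, -3.5]
gripper_width: 18.5
grasp_force: 61.8
```

```bash
cat >>log.txt <<'E'
-.051 .844 .24 -.03
0 0 .36 0
0 0 .208 0
0 0 -.688 0
.113 -.677 -.08 .024
.059 -.718 .08 .029
0 0 .232 0
E
python3 - <<'E'
from h import *
print(reck());s=arm.read_state();print(s['position'],s['gripper_width'])
p,d=arm.get_image('top');print(bars(p,d,190,320))
E
```

```text
(np.float64(581.4696056773838), np.float64(-0.1560612779227597), np.float64(122.06200000000001), np.float64(86.77824701149595))
[5.80543238e+02 1.69428801e-01 1.20254871e+02] 18.47419289911878
[(440.1, 196.7, 0.4, 66, 18, (283, 276))]
```

{"name": "arm_command", "arguments": {
  "rows": [
    [[0, 0, 0.04], [0, 0, 0]],
    [[0, 0, 0.08], [0, 0, 0]],
    [[0, 0, 0.12], [0, 0, 0]],
    [[0, 0, 0.156], [0, 0, 0]],
    [[0, 0, 0.156], [0, 0, 0]]
  ]
}}

```text
clock: 38.65
position: [581.4, -0.2, 82.3]
ee_rot: [0.028, 1.0, -0.0, -0.0]
contact_force: [0.2, -0.1, -2.8]
gripper_width: 18.1
grasp_force: 61.8
```

{"name": "arm_command", "arguments": {
  "rows": [
    [[0, 0, 0], [0, 0, 0]],
    [[0, 0, 0], [0, 0, 0]],
    [[0, 0, 0], [0, 0, 0]],
    [[0, 0, 0], [0, 0, 0]],
    [[0, 0, 0], [0, 0, 0]]
  ],
  "grip": 0.45
}}

```text
clock: 39.15
position: [581.7, -0.1, 83.4]
ee_rot: [0.028, 1.0, 0.0, 0.0]
contact_force: [0.4, 0.2, 0.3]
gripper_width: 38.6
grasp_force: 0.0
```

{"name": "arm_command", "arguments": {
  "rows": [
    [[0, 0, -0.1], [0, 0, 0]],
    [[0, 0, -0.2], [0, 0, 0]],
    [[0, 0, -0.3], [0, 0, 0]],
    [[0, 0, -0.4], [0, 0, 0]],
    [[0, 0, -0.5], [0, 0, 0]]
  ]
}}

```text
clock: 39.65
position: [581.3, -0.2, 209.3]
ee_rot: [0.028, 1.0, 0.0, 0.0]
contact_force: [0.6, -0.2, -0.4]
gripper_width: 38.3
grasp_force: 0.0
```

{"name": "arm_command", "arguments": {
  "rows": [
    [[0.06, 0.05, 0], [0, 0, -0.04]],
    [[0.12, 0.1, 0], [0, 0, -0.08]],
    [[0.18, 0.16, 0], [0, 0, -0.12]],
    [[0.23, 0.22, 0], [0, 0, -0.17]],
    [[0.281, 0.269, -0.02], [0, 0, -0.211]]
  ],
  "grip": 0.55
}}

```text
clock: 40.15
position: [514.1, 71.4, 212.7]
ee_rot: [-0.301, 0.953, 0.0, -0.001]
contact_force: [0.5, 0.1, 0.5]
gripper_width: 46.9
grasp_force: 0.0
```

{"name": "arm_command", "arguments": {
  "rows": [
    [[0.01, 0.1, 0], [0, 0, -0.04]],
    [[0.02, 0.2, -0.01], [0, 0, -0.08]],
    [[0.03, 0.3, -0.02], [0, 0, -0.12]],
    [[0.045, 0.4, -0.03], [0, 0, -0.17]],
    [[0.058, 0.478, -0.04], [0, 0, -0.211]]
  ]
}}

```text
clock: 40.65
position: [434.1, 161.6, 223.4]
ee_rot: [-0.596, 0.803, 0.0, 0.0]
contact_force: [0.1, 0.3, 0.7]
gripper_width: 47.2
grasp_force: 0.0
```

{"name": "arm_command", "arguments": {
  "rows": [
    [[0, 0, 0], [0, 0, -0.04]],
    [[0, 0, 0], [0, 0, -0.08]],
    [[0, 0, 0], [0, 0, -0.12]],
    [[0, 0, 0], [0, 0, -0.17]],
    [[0, 0, 0], [0, 0, -0.211]]
  ]
}}

```text
clock: 41.15
position: [435.0, 160.8, 223.3]
ee_rot: [0.824, -0.566, 0.0, -0.0]
contact_force: [-0.2, -0.3, 0.5]
gripper_width: 47.2
grasp_force: 0.0
```

{"name": "arm_command", "arguments": {
  "rows": [
    [[0.02, 0.02, 0], [0, 0, -0.04]],
    [[0.04, 0.03, 0], [0, 0, -0.08]],
    [[0.06, 0.05, 0], [0, 0, -0.12]],
    [[0.08, 0.06, 0], [0, 0, -0.16]],
    [[0.098, 0.08, 0], [0, 0, -0.201]]
  ]
}}

```text
clock: 41.65
position: [425.0, 130.6, 223.2]
ee_rot: [0.959, -0.282, 0.0, -0.0]
contact_force: [-0.3, 0.4, 0.1]
gripper_width: 46.9
grasp_force: 0.0
```

```bash
cat >>log.txt <<'E'
0 0 .156 0
0 0 -.5 0
.281 .269 -.02 -.211
.058 .478 -.04 -.211
0 0 0 -.211
.098 .08 0 -.201
E
python3 - <<'E'
from h import *
print(reck())
p,d=arm.get_image('top')
print(bars(p,d,340,420,190,245,82,120,95),bars(p,d,190,320));table(p,d)
cl=cloud('top',d)
for v in range(202,232,5): print([cl[v,u,2].round(1) for u in (359,360,381)])
plan([onpost(147,190),onpost(147,109),onpost(142.5,109)],reck())
c,dc=arm.get_image('scene')
cv2.imwrite('pics/t8.png',np.vstack([cv2.resize(p[160:270,310:450],(560,300))[:300],cv2.resize(c[150:320,130:330],(560,300))])[:600])
E
```

```text
(np.float64(425.0294920129983), np.float64(130.85500174172992), np.float64(223.062), np.float64(236.89824701149593))
[(580.8, 0.9, -2.4, 109, 21, (359, 216)), (577.5, -54.4, -3.7, 111, 22, (382, 218))] []
post [702.2 -49.7 132. ] 27
post [455.3 -35.9 134.4] 39
pointer [593.4  69.1  43. ] [591.9  69.8  44. ] 75
[np.float64(95.8), np.float64(95.4), np.float64(94.0)]
[np.float64(90.0), np.float64(94.1), np.float64(93.8)]
[np.float64(96.4), np.float64(93.6), np.float64(91.9)]
[np.float64(95.8), np.float64(94.6), np.float64(94.7)]
[np.float64(93.4), np.float64(94.2), np.float64(94.6)]
[np.float64(93.2), np.float64(93.7), np.float64(94.2)]
(np.float64(453.3927676479135), np.float64(-37.02733992282104), 190, 237) shift [0.462, 0.501, 0.132] turn [0.0, 0.0, -0.001] mm/row 35 deg/row 0.0
(np.float64(453.3927676479135), np.float64(-37.02733992282104), 109, 237) shift [-0.0, -0.0, 0.324] turn [0.0, 0.0, 0.0] mm/row 16 deg/row 0.0
(np.float64(459.9637656577709), np.float64(-27.729592793735478), 109, 232.5) shift [0.002, -0.046, 0.0] turn [0.0, 0.0, 0.025] mm/row 2 deg/row 0.9
```

View pics/t8.png

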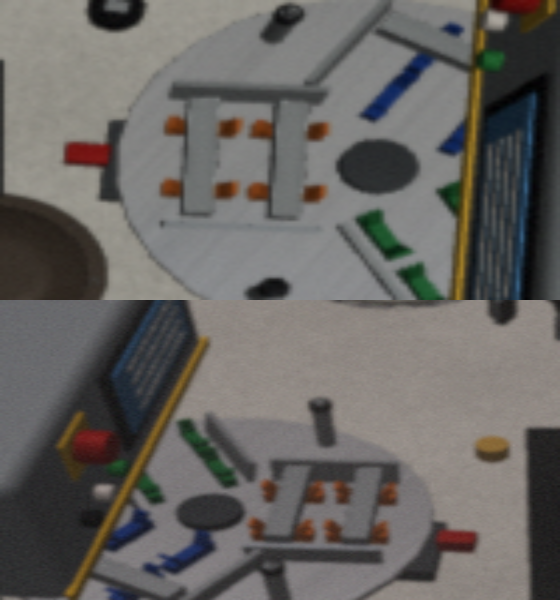

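{"name": "arm_command", "arguments": {
  "rows": [
    [[0.09, 0.1, 0.02], [0, 0, 0]],
    [[0.18, 0.2, 0.05], [0, 0, 0]],
    [[0.27, 0.3, 0.08], [0, 0, 0]],
    [[0.36, 0.4, 0.1], [0, 0, 0]],
    [[0.462, 0.501, 0.132], [0, 0, 0]]
  ]
}}

```text
clock: 42.25
position: [453.9, -38.1, 190.4]
ee_rot: [0.958, -0.286, 0.001, -0.0]
contact_force: [0.4, 0.3, 0.8]
gripper_width: 46.5
grasp_force: 0.0
```

{"name": "arm_command", "arguments": {
  "rows": [
    [[0, 0, 0], [0, 0, 0]],
    [[0, 0, 0.1], [0, 0, 0]],
    [[0, 0, 0.2], [0, 0, 0]],
    [[0, 0, 0.324], [0, 0, 0]],
    [[0, 0, 0.324], [0, 0, 0]]
  ]
}}

```text
clock: 42.75
position: [450.7, -37.2, 106.1]
ee_rot: [0.958, -0.286, -0.004, 0.002]
contact_force: [-0.4, -0.2, 1.1]
gripper_width: 46.8
grasp_force: 0.0
```

{"name": "arm_command", "arguments": {
  "rows": [
    [[0, 0, 0], [0, 0, 0]],
    [[0, 0, 0], [0, 0, 0]],
    [[0, -0.015, 0], [0, 0, 0.008]],
    [[0.001, -0.03, 0], [0, 0, 0.016]],
    [[0.001, -0.036, 0], [0, 0, 0.02]]
  ],
  "grip": 0.3
}}

```text
clock: 43.25
position: [458.9, -30.2, 110.7]
ee_rot: [0.949, -0.315, 0.001, 0.0]
contact_force: [-1.0, -6.8, 3.2]
gripper_width: 25.5
grasp_force: 2.9
```

{"name": "arm_command", "arguments": {
  "rows": [
    [[0, 0, 0], [0, 0, 0]],
    [[0, 0, 0], [0, 0, 0]],
    [[0, 0, 0], [0, 0, 0]],
    [[0, 0, 0], [0, 0, 0]],
    [[0.001, -0.01, 0], [0, 0, 0.005]]
  ]
}}

```text
clock: 43.75
position: [459.4, -28.6, 109.2]
ee_rot: [0.947, -0.323, -0.001, 0.001]
contact_force: [-3.1, -6.9, 4.1]
gripper_width: 26.0
grasp_force: 3.4
```

{"name": "arm_command", "arguments": {
  "rows": [
    [[0.001, -0.03, 0], [0, 0, 0.016]],
    [[0.003, -0.06, 0], [0, 0, 0.033]],
    [[0.007, -0.089, 0], [0, 0, 0.049]],
    [[0.012, -0.119, 0], [0, 0, 0.066]],
    [[0.019, -0.148, 0], [0, 0, 0.082]]
  ]
}}

```text
clock: 44.25
position: [483.8, -3.2, 108.7]
ee_rot: [0.897, -0.442, -0.002, 0.003]
contact_force: [-5.3, -7.9, 5.2]
gripper_width: 25.4
grasp_force: 4.5
```

{"name": "arm_command", "arguments": {
  "rows": [
    [[0.001, -0.03, 0], [0, 0, 0.016]],
    [[0.003, -0.06, 0], [0, 0, 0.033]],
    [[0.007, -0.089, 0], [0, 0, 0.049]],
    [[0.012, -0.119, 0], [0, 0, 0.066]],
    [[0.019, -0.148, 0], [0, 0, 0.082]]
  ]
}}

```text
clock: 44.75
position: [515.2, 16.1, 108.3]
ee_rot: [0.832, -0.554, -0.003, 0.004]
contact_force: [-8.1, -3.4, 7.1]
gripper_width: 25.8
grasp_force: 4.7
```

{"name": "arm_command", "arguments": {
  "rows": [
    [[0.001, -0.03, 0], [0, 0, 0.016]],
    [[0.003, -0.06, 0], [0, 0, 0.033]],
    [[0.007, -0.089, 0], [0, 0, 0.049]],
    [[0.012, -0.119, 0], [0, 0, 0.066]],
    [[0.019, -0.148, 0], [0, 0, 0.082]]
  ]
}}

```text
clock: 45.25
position: [552.3, 27.4, 108.1]
ee_rot: [0.754, -0.657, -0.002, 0.002]
contact_force: [-4.0, 0.7, 0.8]
gripper_width: 25.9
grasp_force: 1.9
```

{"name": "arm_command", "arguments": {
  "rows": [
    [[0.001, -0.03, 0], [0, 0, 0.016]],
    [[0.003, -0.06, 0], [0, 0, 0.033]],
    [[0.007, -0.089, 0], [0, 0, 0.049]],
    [[0.012, -0.119, 0], [0, 0, 0.066]],
    [[0.019, -0.148, 0], [0, 0, 0.082]]
  ]
}}

```text
clock: 45.75
position: [590.4, 28.6, 108.1]
ee_rot: [-0.664, 0.748, 0.002, -0.001]
contact_force: [-3.4, 2.0, 1.2]
gripper_width: 25.8
grasp_force: 1.8
```

{"name": "arm_command", "arguments": {
  "rows": [
    [[0.001, -0.03, 0], [0, 0, 0.016]],
    [[0.003, -0.06, 0], [0, 0, 0.033]],
    [[0.007, -0.089, 0], [0, 0, 0.049]],
    [[0.012, -0.119, 0], [0, 0, 0.066]],
    [[0.019, -0.148, 0], [0, 0, 0.082]]
  ]
}}

```text
clock: 46.25
position: [627.5, 20.1, 108.2]
ee_rot: [-0.562, 0.827, 0.001, -0.001]
contact_force: [-4.5, 3.5, 1.5]
gripper_width: 25.7
grasp_force: 2.4
```

{"name": "arm_command", "arguments": {
  "rows": [
    [[0.001, -0.03, 0], [0, 0, 0.016]],
    [[0.003, -0.06, 0], [0, 0, 0.033]],
    [[0.007, -0.089, 0], [0, 0, 0.049]],
    [[0.012, -0.119, 0], [0, 0, 0.066]],
    [[0.019, -0.148, 0], [0, 0, 0.082]]
  ]
}}

```text
clock: 46.75
position: [660.4, 2.7, 108.2]
ee_rot: [-0.452, 0.892, 0.001, -0.0]
contact_force: [-4.1, 4.8, 1.9]
gripper_width: 25.4
grasp_force: 2.8
```

{"name": "arm_command", "arguments": {
  "rows": [
    [[0.001, -0.03, 0], [0, 0, 0.016]],
    [[0.003, -0.06, 0], [0, 0, 0.033]],
    [[0.007, -0.089, 0], [0, 0, 0.049]],
    [[0.012, -0.119, 0], [0, 0, 0.066]],
    [[0.019, -0.148, 0], [0, 0, 0.082]]
  ]
}}

```text
clock: 47.25
position: [688.0, -22.4, 108.2]
ee_rot: [-0.333, 0.943, 0.001, 0.0]
contact_force: [-2.2, 5.2, 1.7]
gripper_width: 25.8
grasp_force: 2.6
```

{"name": "arm_command", "arguments": {
  "rows": [
    [[0.001, -0.03, 0], [0, 0, 0.016]],
    [[0.003, -0.06, 0], [0, 0, 0.033]],
    [[0.007, -0.089, 0], [0, 0, 0.049]],
    [[0.012, -0.119, 0], [0, 0, 0.066]],
    [[0.019, -0.148, 0], [0, 0, 0.082]]
  ]
}}

```text
clock: 47.75
position: [708.0, -53.7, 108.3]
ee_rot: [-0.21, 0.978, 0.002, 0.001]
contact_force: [-2.0, 8.6, 2.1]
gripper_width: 25.6
grasp_force: 4.0
```

{"name": "arm_command", "arguments": {
  "rows": [
    [[0, 0, 0], [0, 0, 0]],
    [[0, 0, 0], [0, 0, 0]],
    [[0, 0, 0], [0, 0, 0]],
    [[0, 0, 0], [0, 0, 0]],
    [[0, 0, 0], [0, 0, 0]]
  ]
}}

```text
clock: 48.25
position: [707.6, -56.4, 109.1]
ee_rot: [-0.211, 0.978, -0.0, 0.0]
contact_force: [-1.0, -0.3, -1.2]
gripper_width: 25.5
grasp_force: 0.0
```

{"name": "arm_command", "arguments": {
  "rows": [
    [[0, 0, 0], [0, 0, 0]],
    [[0, 0, 0], [0, 0, 0]]
  ],
  "grip": 0.55
}}

```text
clock: 48.45
position: [707.6, -56.4, 109.1]
ee_rot: [-0.211, 0.978, -0.0, 0.0]
contact_force: [-1.2, 0.3, 0.6]
gripper_width: 47.1
grasp_force: 0.0
```

{"name": "arm_command", "arguments": {
  "rows": [
    [[0, 0, -0.1], [0, 0, 0]],
    [[0, 0, -0.2], [0, 0, 0]],
    [[0, 0, -0.3], [0, 0, 0]],
    [[0, 0, -0.4], [0, 0, 0]],
    [[0, 0, -0.4], [0, 0, 0]]
  ]
}}

```text
clock: 48.95
position: [709.8, -56.6, 214.2]
ee_rot: [-0.211, 0.978, -0.001, 0.004]
contact_force: [0.2, 0.3, 0.5]
gripper_width: 47.3
grasp_force: 0.0
```

{"name": "arm_command", "arguments": {
  "rows": [
    [[0, 0.1, -0.02], [0, 0, 0.01]],
    [[0, 0.2, -0.04], [0, 0, 0.02]],
    [[0.01, 0.3, -0.06], [0, 0, 0.03]],
    [[0.01, 0.4, -0.08], [0, 0, 0.04]],
    [[0.018, 0.516, -0.084], [0, 0, 0.053]]
  ],
  "grip": 0.65
}}

```text
clock: 49.45
position: [650.0, 59.9, 229.8]
ee_rot: [-0.128, 0.992, 0.0, 0.0]
contact_force: [-0.1, 0.3, 0.0]
gripper_width: 55.4
grasp_force: 0.0
```

{"name": "arm_command", "arguments": {
  "rows": [
    [[0.01, 0.15, 0], [0, 0, 0.02]],
    [[0.02, 0.3, 0], [0, 0, 0.04]],
    [[0.04, 0.45, 0], [0, 0, 0.06]],
    [[0.06, 0.6, 0], [0, 0, 0.06]],
    [[0.08, 0.7, 0], [0, 0, 0.06]]
  ]
}}

```text
clock: 49.95
position: [585.1, 225.4, 229.2]
ee_rot: [-0.035, 0.999, -0.0, -0.001]
contact_force: [1.2, 0.4, -0.5]
gripper_width: 55.3
grasp_force: 0.0
```

```bash
cat >>log.txt <<'E'
.462 .501 .132 0
0 0 .324 0
.001 -.036 0 .02
.001 -.01 0 .005
E
for i in 1 2 3 4 5 6 7 8; do echo .019 -.148 0 .082 >> log.txt; done
cat >>log.txt <<'E'
0 0 -.4 0
.018 .516 -.084 .053
.08 .7 0 .06
E
python3 - <<'E'
from h import *
print(reck())
p,d=arm.get_image('top')
print(bars(p,d,190,320));table(p,d)
for o in saddles(p,45,85): print(*o)
cv2.imwrite('pics/t9.png',cv2.resize(p[140:310,185:440],None,fx=3,fy=3,interpolation=cv2.INTER_CUBIC))
E
```

```text
(np.float64(586.3996131147039), np.float64(223.39763733575307), np.float64(230.062), np.float64(93.97824701149598))
[(446.9, 190.8, -11.6, 79, 20, (285, 271))]
post [703.3 -51.  132.2] 24
post [455.3 -31.2 132.6] 17
pointer [593.4  68.9  42.8] [591.9  69.8  44. ] 77
[613.   -3.5] 80 [352 203  18   6]
[609.8 -59.1] 83 [373 204  19   7]
[5.533e+02 1.000e-01] 78 [351 226  18   6]
[550. -55.] 76 [372 228  19   5]
```

View pics/t9.png

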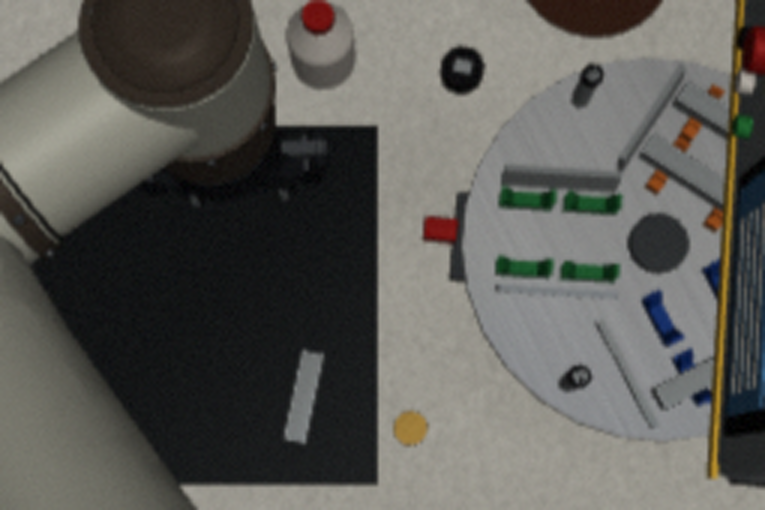

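Run:
```python
from h import *
t=(446.9,190.8);i=(581.8,-.3)
plan([(*t,180,78.4),(*t,60,78.4),(*t,8.5,78.4),(*t,180,78.4),(530,100,190,83),(*i,170,86.8),(*i,122,86.8),(*i,83.5,86.8),(*i,213,86.8),(530,130,260,86.8),(450,240,260,86.8)],reck())
```

```text
(446.9, 190.8, 180, 78.4) shift [0.566, -0.091, 0.2] turn [0.0, 0.0, 0.087] mm/row 30 deg/row 3.1
(446.9, 190.8, 60, 78.4) shift [-0.0, -0.0, 0.48] turn [0.0, 0.0, -0.0] mm/row 24 deg/row 0.0
(446.9, 190.8, 8.5, 78.4) shift [-0.0, -0.0, 0.206] turn [0.0, 0.0, -0.0] mm/row 10 deg/row 0.0
(446.9, 190.8, 180, 78.4) shift [-0.0, -0.0, -0.686] turn [0.0, 0.0, -0.0] mm/row 34 deg/row 0.0
(530, 100, 190, 83) shift [-0.399, -0.289, -0.04] turn [0.0, 0.0, -0.026] mm/row 25 deg/row 0.9
(581.8, -0.3, 170, 86.8) shift [-0.255, -0.373, 0.08] turn [0.0, 0.0, -0.021] mm/row 23 deg/row 0.8
(581.8, -0.3, 122, 86.8) shift [-0.0, 0.0, 0.192] turn [0.0, 0.0, -0.0] mm/row 10 deg/row 0.0
(581.8, -0.3, 83.5, 86.8) shift [-0.0, 0.0, 0.154] turn [0.0, 0.0, -0.0] mm/row 8 deg/row 0.0
(581.8, -0.3, 213, 86.8) shift [-0.0, 0.0, -0.518] turn [0.0, 0.0, -0.0] mm/row 26 deg/row 0.0
(530, 130, 260, 86.8) shift [0.236, 0.509, -0.188] turn [0.0, 0.0, -0.0] mm/row 30 deg/row 0.0
(450, 240, 260, 86.8) shift [0.344, 0.421, 0.0] turn [0.0, 0.0, -0.0] mm/row 27 deg/row 0.0
```

{"name": "arm_command", "arguments": {
  "rows": [
    [[0.12, -0.02, 0.04], [0, 0, 0.02]],
    [[0.24, -0.04, 0.08], [0, 0, 0.04]],
    [[0.36, -0.06, 0.12], [0, 0, 0.06]],
    [[0.48, -0.08, 0.16], [0, 0, 0.08]],
    [[0.566, -0.091, 0.2], [0, 0, 0.087]]
  ]
}}

```text
clock: 50.5
position: [444.8, 189.7, 179.2]
ee_rot: [0.103, 0.995, -0.0, -0.001]
contact_force: [-0.1, -0.3, 0.5]
gripper_width: 55.3
grasp_force: 0.0
```

{"name": "arm_command", "arguments": {
  "rows": [
    [[0, 0, 0.1], [0, 0, 0]],
    [[0, 0, 0.2], [0, 0, 0]],
    [[0, 0, 0.3], [0, 0, 0]],
    [[0, 0, 0.4], [0, 0, 0]],
    [[0, 0, 0.48], [0, 0, 0]]
  ]
}}

```text
clock: 51.0
position: [446.1, 190.2, 58.4]
ee_rot: [0.102, 0.995, -0.001, -0.001]
contact_force: [0.6, -0.2, -0.7]
gripper_width: 55.6
grasp_force: 0.0
```

{"name": "arm_command", "arguments": {
  "rows": [
    [[0, 0, 0.07], [0, 0, 0]],
    [[0, 0, 0.14], [0, 0, 0]],
    [[0, 0, 0.206], [0, 0, 0]],
    [[0, 0, 0.206], [0, 0, 0]],
    [[0, 0, 0.206], [0, 0, 0]]
  ]
}}

```text
clock: 51.5
position: [446.8, 190.7, 8.5]
ee_rot: [0.102, 0.995, -0.0, -0.0]
contact_force: [-0.1, 0.3, 0.3]
gripper_width: 55.6
grasp_force: 0.0
```

{"name": "arm_command", "arguments": {
  "rows": [
    [[0, 0, 0], [0, 0, 0]],
    [[0, 0, 0], [0, 0, 0]],
    [[0, 0, 0], [0, 0, 0]],
    [[0, 0, 0], [0, 0, 0]],
    [[0, 0, 0], [0, 0, 0]]
  ],
  "grip": 0
}}

```text
clock: 52.0
position: [447.3, 191.2, 9.6]
ee_rot: [0.102, 0.995, 0.001, 0.001]
contact_force: [-1.1, -0.8, 6.8]
gripper_width: 18.3
grasp_force: 60.9
```

{"name": "arm_command", "arguments": {
  "rows": [
    [[0, 0, -0.1], [0, 0, 0]],
    [[0, 0, -0.25], [0, 0, 0]],
    [[0, 0, -0.4], [0, 0, 0]],
    [[0, 0, -0.55], [0, 0, 0]],
    [[0, 0, -0.686], [0, 0, 0]]
  ]
}}

```text
clock: 52.5
position: [446.2, 190.6, 181.6]
ee_rot: [0.102, 0.995, 0.0, -0.0]
contact_force: [0.1, 0.8, -2.3]
gripper_width: 18.4
grasp_force: 59.9
```

{"name": "arm_command", "arguments": {
  "rows": [
    [[-0.08, -0.06, -0.01], [0, 0, 0]],
    [[-0.16, -0.12, -0.02], [0, 0, -0.005]],
    [[-0.24, -0.17, -0.03], [0, 0, -0.01]],
    [[-0.32, -0.23, -0.04], [0, 0, -0.02]],
    [[-0.399, -0.289, -0.04], [0, 0, -0.026]]
  ]
}}

```text
clock: 53.0
position: [529.9, 99.1, 189.8]
ee_rot: [0.061, 0.998, 0.0, -0.0]
contact_force: [0.2, -0.0, -2.3]
gripper_width: 18.2
grasp_force: 60.0
```

{"name": "arm_command", "arguments": {
  "rows": [
    [[-0.05, -0.07, 0.01], [0, 0, 0]],
    [[-0.1, -0.15, 0.02], [0, 0, -0.005]],
    [[-0.15, -0.22, 0.04], [0, 0, -0.01]],
    [[-0.2, -0.3, 0.06], [0, 0, -0.02]],
    [[-0.255, -0.373, 0.08], [0, 0, -0.021]]
  ]
}}

```text
clock: 53.5
position: [581.2, -1.3, 169.1]
ee_rot: [0.028, 1.0, 0.0, -0.001]
contact_force: [0.6, 0.4, -3.2]
gripper_width: 18.5
grasp_force: 60.0
```

{"name": "arm_command", "arguments": {
  "rows": [
    [[0, 0, 0], [0, 0, 0]],
    [[0, 0, 0.05], [0, 0, 0]],
    [[0, 0, 0.1], [0, 0, 0]],
    [[0, 0, 0.15], [0, 0, 0]],
    [[0, 0, 0.192], [0, 0, 0]]
  ]
}}

```text
clock: 54.0
position: [580.9, 0.1, 120.4]
ee_rot: [0.028, 1.0, -0.0, -0.001]
contact_force: [-0.2, -0.7, -2.2]
gripper_width: 18.2
grasp_force: 60.0
```

```bash
cat >>log.txt <<'E'
.566 -.091 .2 .087
0 0 .48 0
0 0 .206 0
0 0 -.686 0
-.399 -.289 -.04 -.026
-.255 -.373 .08 -.021
0 0 .192 0
E
python3 - <<'E'
from h import *
p,d=arm.get_image('top');c,dc=arm.get_image('scene')
cv2.imwrite('pics/t10.png',np.vstack([cv2.resize(p[160:270,310:450],(560,300))[:300],cv2.resize(c[150:320,130:330],(560,300))])[:600])
print(reck(),bars(p,d,190,320))
E
```

```text
(np.float64(581.7814000413616), np.float64(-0.39061706805648555), np.float64(122.06200000000001), np.float64(86.77824701149598)) []
```

View pics/t10.png

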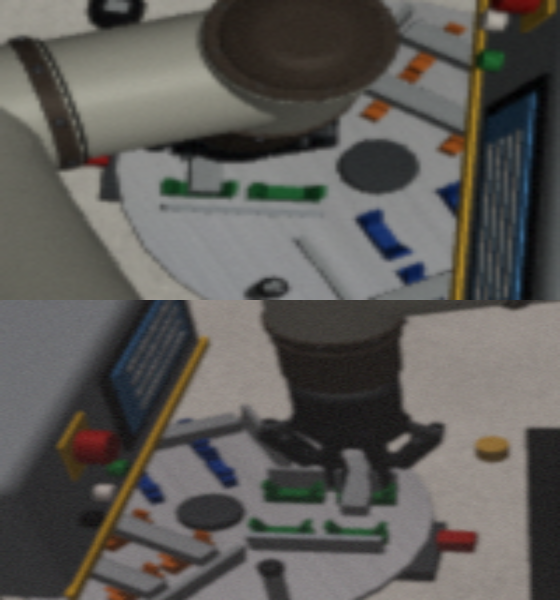

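The short bar is held above the green outer saddle, clear of the stop. I lower and release it.

{"name": "arm_command", "arguments": {
  "rows": [
    [[0, 0, 0.04], [0, 0, 0]],
    [[0, 0, 0.08], [0, 0, 0]],
    [[0, 0, 0.12], [0, 0, 0]],
    [[0, 0, 0.154], [0, 0, 0]],
    [[0, 0, 0.154], [0, 0, 0]]
  ]
}}

```text
clock: 54.6
position: [581.5, -0.5, 82.5]
ee_rot: [0.028, 1.0, -0.0, -0.001]
contact_force: [0.3, -0.0, -1.7]
gripper_width: 18.3
grasp_force: 60.0
```

{"name": "arm_command", "arguments": {
  "rows": [
    [[0, 0, 0], [0, 0, 0]],
    [[0, 0, 0], [0, 0, 0]],
    [[0, 0, 0], [0, 0, 0]],
    [[0, 0, 0], [0, 0, 0]],
    [[0, 0, 0], [0, 0, 0]]
  ],
  "grip": 0.45
}}

```text
clock: 55.1
position: [581.9, -0.4, 83.9]
ee_rot: [0.028, 1.0, 0.0, 0.0]
contact_force: [0.2, 0.7, -0.2]
gripper_width: 38.2
grasp_force: 0.0
```

{"name": "arm_command", "arguments": {
  "rows": [
    [[0, 0, -0.1], [0, 0, 0]],
    [[0, 0, -0.2], [0, 0, 0]],
    [[0, 0, -0.3], [0, 0, 0]],
    [[0, 0, -0.4], [0, 0, 0]],
    [[0, 0, -0.518], [0, 0, 0]]
  ]
}}

```text
clock: 55.6
position: [581.2, -0.5, 213.7]
ee_rot: [0.028, 1.0, -0.0, -0.001]
contact_force: [1.0, 0.3, -0.0]
gripper_width: 38.6
grasp_force: 0.0
```

{"name": "arm_command", "arguments": {
  "rows": [
    [[0.05, 0.1, -0.04], [0, 0, 0]],
    [[0.1, 0.2, -0.08], [0, 0, 0]],
    [[0.15, 0.3, -0.12], [0, 0, 0]],
    [[0.2, 0.4, -0.16], [0, 0, 0]],
    [[0.236, 0.509, -0.188], [0, 0, 0]]
  ]
}}

```text
clock: 56.1
position: [529.4, 130.8, 261.2]
ee_rot: [0.028, 1.0, 0.0, 0.001]
contact_force: [0.2, 0.8, -0.5]
gripper_width: 38.6
grasp_force: 0.0
```

{"name": "arm_command", "arguments": {
  "rows": [
    [[0.07, 0.08, 0], [0, 0, 0]],
    [[0.14, 0.17, 0], [0, 0, 0]],
    [[0.21, 0.25, 0], [0, 0, 0]],
    [[0.28, 0.34, 0], [0, 0, 0]],
    [[0.344, 0.421, 0], [0, 0, 0]]
  ]
}}

```text
clock: 56.6
position: [449.2, 240.7, 260.3]
ee_rot: [0.028, 1.0, 0.0, 0.0]
contact_force: [-0.4, -0.3, 0.4]
gripper_width: 38.8
grasp_force: 0.0
```

Run:
```python
from h import *
p,d=arm.get_image('top');c,dc=arm.get_image('scene')
cv2.imwrite('pics/t11.png',np.vstack([cv2.resize(p[160:270,310:450],(560,300))[:300],cv2.resize(c[150:320,130:330],(560,300))])[:600])
print(bars(p,d,340,420,190,245,82,120,95),bars(p,d,190,320));table(p,d)
```

```text
[(640.9, -130.4, 56.5, 60, 19, (411, 194)), (570.6, -28.2, 86.2, 98, 89, (363, 224))] []
post [703.9 -51.8 133.7] 41
post [454.8 -30.9 131.8] 17
pointer [595.   69.1  42.9] [651.6  69.4  44. ] 80
```

View pics/t11.png

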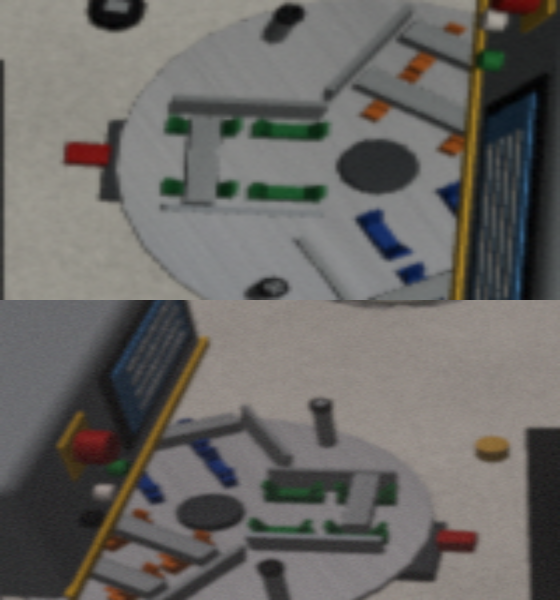

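Run:
```python
from h import *
p,d=arm.get_image('top');c=cloud('top',d)
for v in range(200,238,3): print(v,c[v,359:363].round(0).tolist())
```

```text
200 [[630.0, -1.0, 72.0], [630.0, -3.0, 73.0], [629.0, -6.0, 74.0], [629.0, -8.0, 75.0]]
203 [[617.0, 2.0, 95.0], [618.0, -1.0, 91.0], [617.0, -3.0, 93.0], [626.0, -10.0, 57.0]]
206 [[609.0, 2.0, 93.0], [609.0, -0.0, 94.0], [609.0, -3.0, 96.0], [610.0, -6.0, 90.0]]
209 [[601.0, 3.0, 96.0], [601.0, -0.0, 93.0], [601.0, -3.0, 93.0], [600.0, -5.0, 99.0]]
212 [[594.0, 2.0, 94.0], [593.0, -0.0, 95.0], [594.0, -3.0, 93.0], [594.0, -5.0, 94.0]]
215 [[586.0, 2.0, 91.0], [585.0, 0.0, 98.0], [586.0, -2.0, 95.0], [585.0, -5.0, 97.0]]
218 [[578.0, 3.0, 96.0], [578.0, 0.0, 94.0], [578.0, -3.0, 93.0], [578.0, -5.0, 94.0]]
221 [[570.0, 3.0, 94.0], [570.0, 0.0, 95.0], [570.0, -2.0, 95.0], [571.0, -5.0, 88.0]]
224 [[563.0, 3.0, 93.0], [562.0, 1.0, 97.0], [563.0, -2.0, 94.0], [562.0, -4.0, 96.0]]
227 [[555.0, 3.0, 95.0], [554.0, 1.0, 97.0], [555.0, -2.0, 97.0], [555.0, -5.0, 92.0]]
230 [[547.0, 3.0, 97.0], [547.0, 1.0, 93.0], [548.0, -2.0, 92.0], [547.0, -4.0, 93.0]]
233 [[539.0, 3.0, 95.0], [540.0, 0.0, 90.0], [539.0, -1.0, 96.0], [540.0, -4.0, 92.0]]
236 [[533.0, 3.0, 91.0], [532.0, 1.0, 92.0], [532.0, -2.0, 91.0], [533.0, -5.0, 90.0]]
```

```bash
python3 -c "
from bench import arm
print(arm.job_done())"
```

```text
the job is handed in; nothing more can be done
None
```

I loaded all four bars present (one long, two middle, one short) flat in their nests and handed the job in at about 57 s. No verdict came back. The table rests in the green detent, and each rest measured about 2° (0.04 rad) short of the machine's axis, against the 0.06 rad limit.

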